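Rule a pencil line on a TLC plate under the viewing lamp

TASK

Mark off the white plate just beyond its grey band, ready for scraping: slide the straightedge away from you by its knob until it is hard against its end stop; then take the pencil from its stand and rule one light, unbroken line on the plate along the near edge of the straightedge, from within a centimetre of the plate's left edge to within a centimetre of its right edge, leaning the pencil to get under the lamp, keeping the lead on both the plate and the straightedge, and going no faster than 3 cm a second. The coating is fragile: press lightly (a few newtons), never touch the plate with the gripper and do not knock the lamp. Leave the straightedge at its stop, put the pencil back upright in its stand, point down, and leave the other things on the bench alone.

Things in the scene. Friction and masses are not known exactly. Their poses are not given: they have to be found in the camera images.
- ruling_board: Grey ruling board fixed on the bench, 18 mm high; carries plate, guide rail (left), straightedge and lamp. Origin: on the bench; x away from the robot along the rail, y left, across the plate. The straightedge (28 by 178 by 4 mm, 0.8 mm clear of the plate) is clamped on its carriage at an angle that differs each time, up to 0.065 rad either way from the board's y; look or feel for its edge.
- plate: White coated glass plate, 100 (x) by 130 (y) by 3 mm, fixed on the board. Origin: centre of its underside; axes parallel to the board's; top at z = 3 mm, left edge at y = +65 mm, right edge at y = -65 mm. With the straightedge at its stop and square to the rail, its near edge would lie at x = +10 mm in this frame; as clamped, it is up to 3 mm off this at the plate's left edge, 11 mm at the right.
- carriage_knob (a point): Grip point of the black upright knob on the carriage, at the left of the plate: a round pillar 15 mm in diameter from 18 mm below this point to 12 mm above it, on the carriage's flat top (22 mm below this point).
- rule_pivot (a point): Pivot of the steel straightedge on the aluminium carriage, level with the plate's top; both slide together along the rail (2.5 N friction, staying where left), 25 to 60 mm to the end stop, where this point is at x = 0, y = 105 mm in the board's frame. The straightedge's near edge runs from this point to the right across the plate.
- pencil: Black clutch pencil, 139 mm long; barrel 12 mm in diameter from 27 to 126 mm, conical nose below, 9 mm push button above. Origin: point of the lead; z runs up the pencil. Starts upright in its stand. The lead is cushioned: it springs back along the pencil from about 1 N and is fully back after 2.5 mm at 3.5 N; beyond that it is rigid.
- pencil_tip (a point): Centre of the rounded point of the lead (radius 1.2 mm), 1.2 mm above the pencil's end; it moves with the sprung lead.
- pencil_stand: Aluminium block 46 by 46 by 65 mm on a dark 62 mm square foot, fixed on the bench. Origin: centre of its underside. One upright round bore, 14 mm in diameter, 55 mm deep, with a 3 mm chamfer at its mouth; its floor is 10 mm above the bench, and the pencil's point stands on it.
- stand_mouth (a point): Centre of the bore's mouth, on the top of the pencil stand.
- lamp: Black viewing lamp, a box 70 (x) by 125 (y) by 48 mm (71 mm with its handle), fixed on posts above the far part of the plate. Origin: centre of its underside, 95 mm above the plate's top; axes parallel to the board's. Its front face overhangs the straightedge's near edge by 4 to 26 mm, over the lamp's whole length: from 80 mm right to 45 mm left of the plate's middle.
- amber_bottle: Brown glass bottle with black cap, 51 mm in diameter, 100 mm high, loose, to be left alone. Origin: centre of its underside.
- beaker: Small glass beaker, 54 mm in diameter, 66 mm high, loose, to be left alone. Origin: centre of its underside.
- vial_2: Small screw-top vial, 22 mm in diameter, 49 mm high, loose, to be left alone. Origin: centre of its underside.
There are look-alikes about, which are no part of the job. What is shaped like the pencil_stand but green is not meant.

How it is judged:
By the outcome, as a careful person would: the job done as asked, in the order asked, and still so for the second after the job is handed in, with the robot touching nothing.
It also fails if it takes over 72 s, if anything falls off the work surface, if the arm or the gripper's body presses on something with over 40 N, if the wrist force passes 120 N, or if a joint passes its speed limit or range.

ROBOT

A 7-joint arm with a two-finger parallel gripper is mounted at the origin on a cart in front of the work surface, level with it; the furniture and walls round the work are solid. World frame = base frame: x ahead of the robot, y to its left, z up, the work surface at z = 0. Lengths are in m, angles in degrees, forces in N, time in s.
With the tool pointing down it reaches from about 0.425 to 0.825 m from the base axis. Payload 3.6 kg.
Tool frame: the origin (TCP) lies at the very end of the fingers, on their centre line; the grasp point (between the pads) lies 19 mm behind it; z points along the fingers, y is the direction in which the jaws open and shut (so a half turn about z gives the same grasp; the last joint's range is limited). The gripper opens to 85 mm and grips with 20 to 120 N. Pads are 22 mm wide; open, the fingers measure 114 mm over their backs; the gripper's body (76 mm by 85 mm) begins 54 mm behind the grasp point. The pads swing forward as they close: fully open they stand 13 mm farther back than shut.
Start: joints at [-77.779, 35.231, -0.722, 81.555, 0.464, 63.22, -2.315], TCP at [0.154, 0.631, 0.231] pointing down, gripper open.
Joint ranges: [-178.69, 178.69], [-17.37, 117.87], [-77.05, 75.6], [15.02, 138.74], [-78.02, 258.01], [0.78, 113.62], [-162.83, 162.83]. Speed limits (degrees/s): [159.86, 159.86, 180, 180, 180, 180, 180].

INTERFACE

Orientations are given as [roll, pitch, yaw] about the fixed x, y, z axes, in that order (R = Rz(yaw) Ry(pitch) Rx(roll)).
In Python, from bench import ctrl gives the robot as it stands.
- The arm moves only by the tool arm_command, never from a script. Its argument "moves" is a list of rows, each a list of 3 entries, a list of its own where there are three numbers: the closure, from -1 (fully open) to 1 (shut), then the shift along the world's x, y, z in units of 0.02 m (1.0 is 0.02 m), then the turn, a rotation vector about the world's x, y, z in units of 0.5 rad (1.0 is 0.5 rad). A call has 1 to 12 rows; each row shifts and turns the commanded pose from where the row before left it; what a row does not reach is not made up. A row lasts 1/8 s, in which the tool goes at most 62.5 mm and 10.7 degrees, less where a joint would pass 70% of its speed; a pose out of reach is approached as far as the arm can. A call with a number of a shift or a turn outside -1 to 1 is refused whole. A call with a gripper value outside its range is refused whole. The fingers move at their own pace and stop on an object; the grip force is fixed at half the most. Time passes only in rows, so rows that do not move let the fingers close. It gives the time, the measured TCP pose, the force and the opening at its end, in the units of the state.
- ctrl.observe(): the state, without advancing time (a new reading comes with each control period).
- ctrl.get_image(name): name is "scene" or "top" or "wrist"; returns a dict with "color" (480x640x3 uint8, red, green, blue), "z_map" (480x640 float32, m along the optical axis (not along the pixel's ray), 0 where there is no reading), "K" (3x3 intrinsics, pixels), "R" (3x3) and "t" (3): a world point X has camera coordinates R X + t. Camera axes: x right, y down, z forward; pixel columns grow to the right and rows downward; lengths in m; the calibration is good to about 2 mm. A picture is of the moment at which its call begins.
- ctrl.hand_in(): hands the job in, once; it reports no verdict.
The state is a dict: "time": time; "joint_pos": joint angles; "joint_vel": joint speeds; "joint_torque": joint torques, N m; "ee_pos": TCP position; "tool_rot": TCP orientation; "ft_force": force on the tool from outside, world axes, zero at the start; "wrist_torque": the same for the moment, N m; "gripper_width": opening from 0.0 (shut) to 1.0 (fully open).
Only numpy, scipy, OpenCV 4.12 (cv2) and the standard library are available. Lean on these libraries where they do the work, as an engineer would, in place of code of your own. Each camera call takes 0.05 s, during which the arm holds its last target. There are 200 camera calls.

## Working session

There is one attempt and no reset: what is moved stays moved. The work goes in short steps, Python scripts to look and compute and a tool call to move; the robot and the scene stay as the last step left them, time stands still between calls to the robot, and variables do not carry over. Pictures are saved under pics/ and viewed, about 8 in all and at most 12, crops included, and the job is handed in when it is done.

Besides the shell and the picture viewer there is one more tool, called by a JSON object that holds its "fn" and its "kwargs", one argument or row to a line. arm_command: Moves the arm, as the interface text tells. Shifts and turns lie within -1 to 1; 1 stands for 0.02 m of shift or 0.5 rad of turn. Its arguments: {"type":"object","properties":{"moves":{"type":"array","items":{"type":"array"}}},"required":["moves"]}

```bash
mkdir -p pics; ls
python3 - <<'E'
from bench import ctrl
import cv2, numpy as np
print(ctrl.observe())
for n in ["scene","top"]:
    im=ctrl.get_image(n); cv2.imwrite(f"pics/{n}0.png",im["color"][:,:,::-1]); np.savez(f"{n}0.npz",**im)
    print(n,im["K"],im["R"],im["t"])
E
```

```text
pics
{'time': 0.0, 'joint_pos': array([-77.77893993,  35.28909695,  -0.72523377,  81.64139405,
         0.46360221,  63.21892828,  -2.31309032]), 'joint_vel': array([-0.00292121, -0.03737177, -0.01134261,  0.07013735, -0.14269648,
        0.0301638 , -0.02645767]), 'joint_torque': array([-2.52906657e-04, -4.69216239e+01,  2.59023942e-01, -1.71026748e+01,
        9.96593357e-03,  9.80636571e-03,  2.06707739e-06]), 'ee_pos': array([0.15416439, 0.63066698, 0.23013933]), 'tool_rot': array([-1.79853415e+02,  2.92070631e-04,  1.66267790e+02]), 'ft_force': array([ 0.00751119, -0.75871988, -0.26089351]), 'wrist_torque': array([-0.01521188, -0.00029498,  0.04220471]), 'gripper_width': 0.9987547892380783}
scene [[584.69941892   0.         320.9842    ]
 [  0.         584.69941892 238.6534051 ]
 [  0.           0.           1.        ]] [[-0.90246565 -0.43054156 -0.01377393]
 [-0.31519846  0.68181218 -0.66013793]
 [ 0.29360805 -0.59141028 -0.7510181 ]] [0.4617829  0.24766184 0.92155423]
top [[584.990616     0.         319.09190273]
 [  0.         584.990616   242.3566438 ]
 [  0.           0.           1.        ]] [[ 0.00252453 -0.99995954  0.00863341]
 [-0.99586415 -0.0032981  -0.09079495]
 [ 0.09081975 -0.00836849 -0.99583219]] [-0.01137373  0.53926857  1.28302548]
```

View pics/scene0.png

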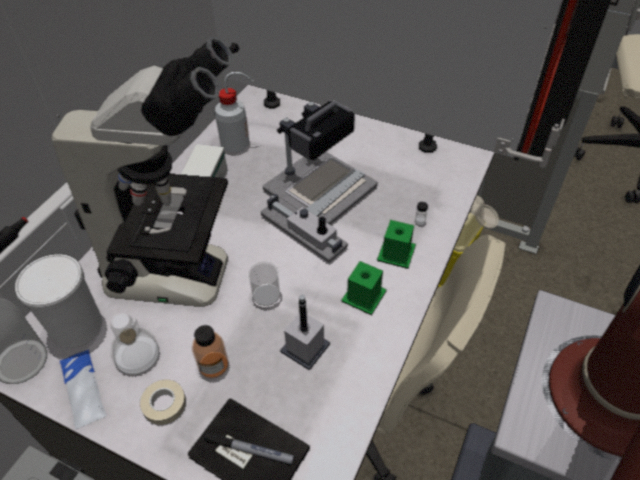

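View pics/top0.png

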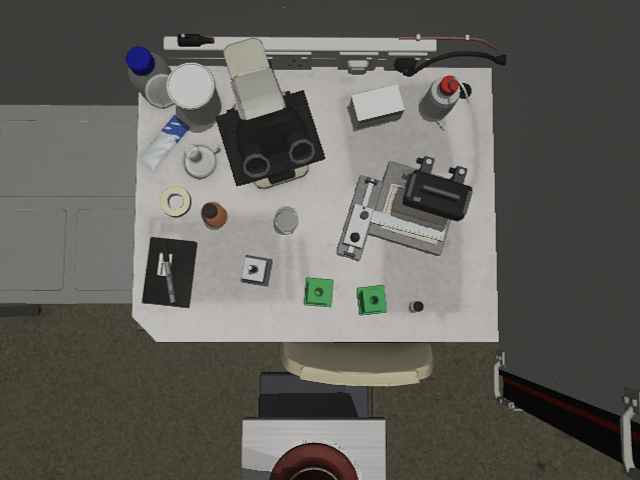

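Scene view: ruling board near the middle with lamp (scene ~(325,130)), knob at (322,222), grey pencil stand with pencil at (304,335). In the top view the knob is at about (355,237), the stand at (256,270), the lamp at (440,195), and there are two green decoys.

```bash
cat > h.py <<'E'
import numpy as np, cv2
def load(n): return dict(np.load(n+".npz"))
def pt(im,u,v,z=None):
    K,R,t=im["K"],im["R"],im["t"]; r=R.T@np.linalg.solve(K,[u,v,1.]); c=-R.T@t
    if z is None: return c+r*im["z_map"][int(round(v)),int(round(u))]
    return c+r*(z-c[2])/r[2]
def px(im,X):
    c=im["K"]@(im["R"]@np.asarray(X,float)+im["t"]); return c[:2]/c[2]
E
python3 - <<'E'
from h import *
a=load("top0")
c=a["color"][150:290,230:480,::-1]
cv2.imwrite("pics/top0c.png",cv2.resize(c,None,fx=3.2,fy=3.2,interpolation=cv2.INTER_CUBIC))
P=lambda u,v:print((u,v),pt(a,u,v).round(4))
for q in [(355,237),(256,264),(252,269),(440,190),(420,230),(350,255),(365,215),(285,215),(318,292),(371,300),(415,307)]:P(*q)
E
```

```text
(355, 237) [ 0.5462 -0.0864  0.0784]
(256, 264) [0.4885 0.1268 0.062 ]
(252, 269) [0.4743 0.1276 0.1345]
(440, 190) [ 0.6295 -0.2475  0.185 ]
(420, 230) [ 0.5672 -0.235   0.0303]
(350, 255) [ 0.5109 -0.0786  0.0291]
(365, 215) [ 0.5975 -0.1103  0.0523]
(285, 215) [ 6.041e-01  6.810e-02 -2.000e-04]
(318, 292) [ 0.4288 -0.0078  0.0051]
(371, 300) [ 0.4113 -0.1262  0.0147]
(415, 307) [ 0.3967 -0.2181  0.0512]
```

View pics/top0c.png

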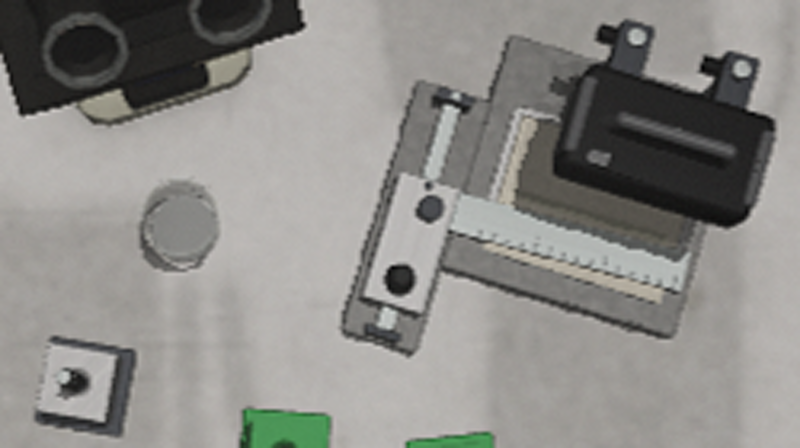

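Crop: rail runs from (383,330) to (452,98), knob at (400,278), straightedge below the lamp, pencil stand at (78,380). I'll move above the knob.

{"fn": "arm_command", "kwargs": {
  "moves": [
    [-1, [0.6, -0.97, 0], [0, 0, 0]],
    [-1, [0.6, -0.97, 0], [0, 0, 0]],
    [-1, [0.6, -0.97, 0], [0, 0, 0]],
    [-1, [0.6, -0.97, 0], [0, 0, 0]],
    [-1, [0.6, -0.97, 0], [0, 0, 0]],
    [-1, [0.6, -0.97, 0], [0, 0, 0]],
    [-1, [0.6, -0.97, 0], [0, 0, 0]],
    [-1, [0.6, -0.97, 0], [0, 0, 0]],
    [-1, [0.6, -0.97, 0], [0, 0, 0]],
    [-1, [0.6, -0.97, 0], [0, 0, 0]],
    [-1, [0.6, -0.97, 0], [0, 0, 0]],
    [-1, [0.6, -0.97, 0], [0, 0, 0]]
  ]
}}

```text
time: 1.6
ee_pos: [0.299, 0.3973, 0.2314]
tool_rot: [180.0, 0.0, 166.3]
ft_force: [-0.2, 0.6, 0.3]
gripper_width: 1.001
```

{"fn": "arm_command", "kwargs": {
  "moves": [
    [-1, [0.6, -0.97, 0], [0, 0, 0]],
    [-1, [0.6, -0.97, 0], [0, 0, 0]],
    [-1, [0.6, -0.97, 0], [0, 0, 0]],
    [-1, [0.6, -0.97, 0], [0, 0, 0]],
    [-1, [0.6, -0.97, 0], [0, 0, 0]],
    [-1, [0.46, -1, 0], [0, 0, 0]],
    [-1, [0.46, -1, 0], [0, 0, 0]],
    [-1, [0.46, -1, 0], [0, 0, 0]],
    [-1, [0.46, -1, 0], [0, 0, 0]],
    [-1, [0.46, -1, 0], [0, 0, 0]],
    [-1, [0.46, -1, 0], [0, 0, 0]],
    [-1, [0.46, -1, 0], [0, 0, 0]]
  ]
}}

```text
time: 3.1
ee_pos: [0.4229, 0.1603, 0.2314]
tool_rot: [180.0, 0.0, 166.2]
ft_force: [1.1, -0.5, -0.5]
gripper_width: 1.001
```

{"fn": "arm_command", "kwargs": {
  "moves": [
    [-1, [0.46, -1, 0], [0, 0, 0]],
    [-1, [0.46, -1, 0], [0, 0, 0]],
    [-1, [0.46, -1, 0], [0, 0, 0]],
    [-1, [0.46, -1, 0], [0, 0, 0]],
    [-1, [0.46, -1, 0], [0, 0, 0]],
    [-1, [0.46, -1, 0], [0, 0, 0]],
    [-1, [0.46, -1, 0], [0, 0, 0]],
    [-1, [0.46, -1, 0], [0, 0, 0]],
    [-1, [0.46, -1, 0], [0, 0, 0]],
    [-1, [0.46, -1, 0], [0, 0, 0]],
    [-1, [0, 0, 0], [0, 0, 0]],
    [-1, [0, 0, 0], [0, 0, 0]]
  ]
}}

```text
time: 4.6
ee_pos: [0.5141, -0.0376, 0.2312]
tool_rot: [180.0, -0.1, 166.3]
ft_force: [-1.5, 0.0, 0.5]
gripper_width: 1.002
```

Run:
```python
from bench import ctrl
import cv2, numpy as np
o=ctrl.observe(); print({k:o[k] for k in ("time","joint_pos","ee_pos","tool_rot","ft_force")})
im=ctrl.get_image("wrist"); cv2.imwrite("pics/w1.png",im["color"][:,:,::-1]); np.savez("w1.npz",**im)
print(im["K"][0,0],-im["R"].T@im["t"],im["R"])
```

```text
{'time': 4.6, 'joint_pos': array([ -3.70036303,  23.4288125 ,   7.82563545, 103.79391816,
        -3.94621072,  53.08360162,  82.17369574]), 'ee_pos': array([ 0.51414834, -0.03757814,  0.23118363]), 'tool_rot': array([ 1.79958196e+02, -5.42328409e-02,  1.66311386e+02]), 'ft_force': array([-1.45029873,  0.01871455,  0.47228491])}
350.8371223948862 [ 0.44665292 -0.02168283  0.37432947] [[ 2.37063620e-01  9.71494044e-01  4.02593796e-04]
 [ 9.34059453e-01 -2.28042735e-01  2.74826218e-01]
 [ 2.67083842e-01 -6.47752516e-02 -9.61493831e-01]]
```

View pics/w1.png

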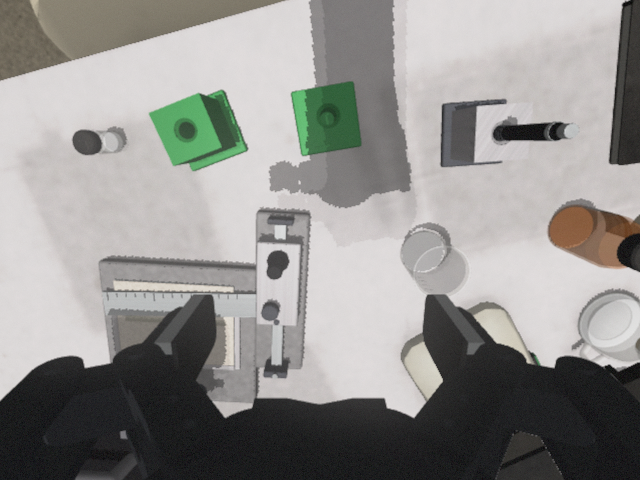

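Wrist view: knob at (277,260), carriage (280,280), straightedge across (105–255, 300), stand at (500,130); the camera sits on the near side of the gripper. I'll measure from the depth maps.

```bash
cat >> h.py <<'E'
def cloud(im):
    v,u=np.mgrid[:480,:640]; z=im["z_map"]
    r=np.stack([(u-im["K"][0,2])/im["K"][0,0]*z,(v-im["K"][1,2])/im["K"][1,1]*z,z],-1)
    P=(r-im["t"])@im["R"]; P[z==0]=np.nan
    return P
E
python3 - <<'E'
from h import *
def near(P,c,r): return np.hypot(P[...,0]-c[0],P[...,1]-c[1])<r
for n in ("w1","top0"):
    im=load(n); P=cloud(im); Z=P[...,2]
    g=im["color"].astype(int); 
    k=near(P,(.546,-.086),.02)&(Z>.072)&(Z<.085); q=P[k]; print(n,"knob",k.sum(),np.median(q,0),(q.min(0)+q.max(0))/2)
    reg=near(P,(.565,-.095),.07)
    h=np.histogram(Z[reg],bins=np.arange(0,.09,.003)); print(h[0])
    c=reg&(Z>.038)&(Z<.05)&(g.min(-1)>130); q=P[c][:,:2].astype(np.float32); print("carriage",np.median(Z[c]),cv2.minAreaRect(q*1000))
    s=near(P,(.486,.127),.035)&(Z>.058)&(Z<.07); q=P[s][:,:2].astype(np.float32); print("stand",s.sum(),np.median(Z[s]),cv2.minAreaRect(q*1000))
    s=near(P,(.48,.127),.03)&(Z>.125)&(Z<.155); q=P[s]; print("pencil top",s.sum(),q.mean(0),q[:,2].max())
    s=near(P,(.486,.127),.05)&(Z>.075)&(Z<.155); q=P[s]; print([ (a,q[(q[:,2]>a)&(q[:,2]<a+.015)].mean(0).round(4)) for a in (.075,.09,.105,.12,.135)])
E
```

```text
w1 knob 195 [ 0.55062362 -0.08878572  0.07534438] [ 0.55124389 -0.08936342  0.07466391]
[4523  455   33   79   70  824 1623  136  551  261  211  191   45 1246
 1571  147   40  179   82   13   20   16   18   20   70  125    0    0
    0]
carriage 0.04212439355420817 ((577.864013671875, -97.7413101196289), (43.85356903076172, 91.90782165527344), 73.07405853271484)
stand 2781 0.06520516761469639 ((479.33148193359375, 130.0782470703125), (47.63249969482422, 46.09269714355469), 80.22808074951172)
pencil top 638 [0.47857237 0.12728248 0.14042626] 0.1509036811373613
[(0.075, array([0.4782, 0.1255, 0.0826])), (0.09, array([0.4782, 0.1255, 0.0978])), (0.105, array([0.4781, 0.1255, 0.1128])), (0.12, array([0.4781, 0.1254, 0.1279])), (0.135, array([0.4787, 0.1278, 0.1433]))]
top0 knob 31 [ 0.54865324 -0.08848413  0.07554821] [ 0.54849466 -0.08876408  0.07609874]
[509 318  61  19  92 260 237 124  89  91  51  38 101 284 266  63  26  22
  15   4   0   4   0   6  12  13   6   0   0]
carriage 0.041941262666723864 ((575.9432373046875, -96.7654037475586), (43.875823974609375, 90.64269256591797), 73.06787872314453)
stand 382 0.06486077266668355 ((477.2084655761719, 130.56719970703125), (46.509300231933594, 46.020355224609375), 80.750732421875)
pencil top 32 [0.47698103 0.12974473 0.14310876] 0.15188479687311224
[(0.075, array([0.4756, 0.1267, 0.0828])), (0.09, array([0.4747, 0.1264, 0.0983])), (0.105, array([0.476 , 0.1272, 0.1122])), (0.12, array([0.476 , 0.1298, 0.1302])), (0.135, array([0.4769, 0.1292, 0.1434]))]
```

{"fn": "arm_command", "kwargs": {
  "moves": [
    [0, [0.59, -0.86, 0], [0, 0, -0.056]],
    [0, [0.59, -0.86, 0], [0, 0, -0.056]],
    [0, [0.59, -0.85, -0.3], [0, 0, 0]],
    [0, [0, 0, -1], [0, 0, 0]],
    [0, [0, 0, -1], [0, 0, 0]],
    [0, [0, 0, -1], [0, 0, 0]],
    [0, [0, 0, -1], [0, 0, 0]],
    [0, [0, 0, -1], [0, 0, 0]],
    [0, [0, 0, -1], [0, 0, 0]],
    [0, [0, 0, -1], [0, 0, 0]],
    [0, [0, 0, 0], [0, 0, 0]],
    [0, [0, 0, 0], [0, 0, 0]]
  ]
}}

```text
time: 6.15
ee_pos: [0.5509, -0.0906, 0.0856]
tool_rot: [-180.0, 0.1, 163.0]
ft_force: [0.2, 0.2, 1.0]
gripper_width: 0.5
```

Run:
```python
from bench import ctrl
from h import *
im=ctrl.get_image("wrist"); cv2.imwrite("pics/w2.png",im["color"][:,:,::-1]); np.savez("w2.npz",**im)
o=ctrl.observe(); print(o["ee_pos"],o["tool_rot"],o["gripper_width"], o["ft_force"])
P=cloud(im);Z=P[...,2]
k=(np.hypot(P[...,0]-.5495,P[...,1]+.089)<.016)&(Z>.066)&(Z<.085); q=P[k]; print(k.sum(),np.median(q,0),(q.min(0)+q.max(0))/2,q.min(0),q.max(0))
```

```text
[ 0.55098819 -0.09048412  0.08591735] [-1.79998639e+02  9.17070659e-02  1.63023106e+02] 0.4971673042946304 [-0.48852788  0.58059215 -0.43288599]
841 [ 0.54934124 -0.08887494  0.07504905] [ 0.55112548 -0.08943362  0.07161345] [ 0.54369955 -0.09676719  0.06600958] [ 0.5585514  -0.08210004  0.07721732]
```

View pics/w2.png

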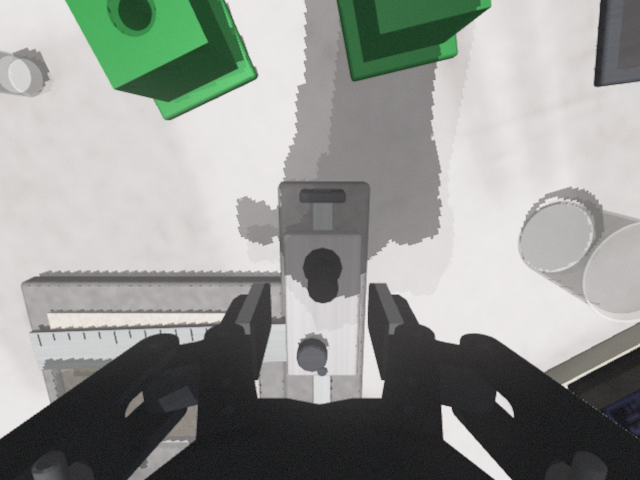

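Wrist view: knob (320,270) centred between the fingers. Descend and grip.

{"fn": "arm_command", "kwargs": {
  "moves": [
    [0, [-0.04, 0.06, -0.8], [0, 0, 0]],
    [0, [0, 0, -0.8], [0, 0, 0]],
    [0, [0, 0, -0.42], [0, 0, 0]],
    [0, [0, 0, 0], [0, 0, 0]],
    [1, [0, 0, 0], [0, 0, 0]],
    [1, [0, 0, 0], [0, 0, 0]],
    [1, [0, 0, 0], [0, 0, 0]],
    [1, [0, 0, 0], [0, 0, 0]]
  ]
}}

```text
time: 7.2
ee_pos: [0.5502, -0.0888, 0.0462]
tool_rot: [180.0, 0.1, 163.1]
ft_force: [-1.0, 0.5, 6.0]
gripper_width: 0.156
```

{"fn": "arm_command", "kwargs": {
  "moves": [
    [1, [0.095, -0.029, 0], [0, 0, 0]],
    [1, [0.19, -0.058, 0], [0, 0, 0]],
    [1, [0.19, -0.058, 0], [0, 0, 0]],
    [1, [0.19, -0.058, 0], [0, 0, 0]],
    [1, [0.19, -0.058, 0], [0, 0, 0]],
    [1, [0.19, -0.058, 0], [0, 0, 0]]
  ]
}}

```text
time: 7.95
ee_pos: [0.5702, -0.0949, 0.0462]
tool_rot: [180.0, 0.0, 163.1]
ft_force: [-2.8, 1.3, 7.3]
gripper_width: 0.152
```

Run:
```python
from bench import ctrl
from h import *
o=ctrl.observe(); print(o["ee_pos"],o["ft_force"])
for n in ("top","scene"):
    im=ctrl.get_image(n);np.savez(n+"1.npz",**im)
w=ctrl.get_image("wrist");np.savez("w3.npz",**w)
im=load("top0")
# stop bar vs carriage end along the board x: height profile along rail centre line in first views
xb=np.array([.9567,-.2912]);yb=np.array([.2912,.9567])
P=cloud(load("top0"));k0=np.array([.5495,-.089])
for nm in ("top0","top1"):
    P=cloud(load(nm)); 
    d=P[...,:2]-k0; s=d@xb; l=d@yb
    for off in (-.008,0,.008):
        m=(abs(l-off)<.003)&(s>0)&(s<.16)
        o_=np.argsort(s[m]); print(nm,off,[(int(a*1000),int(b*1000)) for a,b in zip(s[m][o_],P[...,2][m][o_])][::2])
```

```text
[ 0.57019301 -0.09486928  0.04620823] [-2.78655641  1.34319638  7.30244762]
top0 -0.008 [(0, 45), (1, 43), (3, 73), (5, 41), (9, 40), (10, 40), (11, 43), (13, 40), (15, 39), (16, 45), (18, 41), (20, 38), (21, 43), (23, 42), (25, 41), (26, 41), (28, 41), (30, 37), (31, 41), (32, 44), (34, 41), (36, 39), (37, 38), (39, 45), (41, 41), (42, 44), (44, 39), (45, 57), (46, 50), (47, 51), (49, 53), (52, 52), (53, 54), (54, 53), (56, 49), (57, 50), (59, 54), (63, 43), (65, 46), (67, 44), (68, 41), (71, 39), (72, 42), (77, 21), (78, 28), (81, 20), (83, 18), (84, 24), (86, 27), (89, 14), (91, 16), (93, 18), (95, 28), (97, 15), (99, 14), (101, 17), (102, 15), (104, 25), (105, 18), (108, 16), (109, 18), (111, 16), (113, 17), (115, 17), (116, 18), (120, 15), (122, 17), (123, 31), (123, 23), (127, 17), (128, 23), (129, 25), (130, 30), (130, 32), (132, 41), (133, 45), (135, 40), (135, 44), (147, 2), (148, 7), (151, 2), (152, 0), (156, -3), (156, 1), (158, 0)]
top0 0 [(0, 79), (1, 75), (4, 71), (6, 71), (11, 38), (13, 44), (15, 41), (16, 39), (18, 45), (20, 41), (21, 44), (23, 41), (25, 41), (26, 41)
[... 3048 characters left out ...]
)]
top1 0.008 [(0, 448), (0, 448), (2, 447), (3, 442), (4, 442), (4, 444), (5, 441), (6, 441), (7, 436), (8, 438), (9, 434), (10, 433), (11, 430), (12, 432), (13, 431), (15, 428), (16, 421), (17, 426), (19, 419), (19, 422), (21, 417), (21, 418), (23, 414), (24, 417), (26, 412), (26, 410), (28, 407), (29, 405), (30, 405), (31, 401), (32, 400), (36, 386), (37, 384), (38, 383), (39, 386), (40, 383), (41, 381), (42, 382), (43, 382), (44, 379), (45, 379), (46, 380), (48, 376), (48, 375), (50, 375), (51, 371), (53, 369), (54, 367), (129, 17), (130, 30), (130, 35), (130, 31), (131, 40), (132, 43), (134, 40), (135, 41), (136, 44), (147, 2), (148, 3), (151, 2), (154, 4), (155, 0), (156, 2), (158, 8)]
```

{"fn": "arm_command", "kwargs": {
  "moves": [
    [1, [0.19, -0.058, 0], [0, 0, 0]],
    [1, [0.19, -0.058, 0], [0, 0, 0]],
    [1, [0.19, -0.058, 0], [0, 0, 0]],
    [1, [0.19, -0.058, 0], [0, 0, 0]],
    [1, [0.19, -0.058, 0], [0, 0, 0]],
    [1, [0.19, -0.058, 0], [0, 0, 0]],
    [1, [0.19, -0.058, 0], [0, 0, 0]],
    [1, [0.05, -0.015, 0], [0, 0, 0]],
    [1, [0.05, -0.015, 0], [0, 0, 0]]
  ]
}}

```text
time: 9.22
ee_pos: [0.5988, -0.1036, 0.0462]
tool_rot: [180.0, 0.0, 163.1]
ft_force: [-3.1, 0.3, 6.6]
gripper_width: 0.159
```

{"fn": "arm_command", "kwargs": {
  "moves": [
    [1, [0.05, -0.015, 0], [0, 0, 0]],
    [1, [0.05, -0.015, 0], [0, 0, 0]],
    [1, [0.05, -0.015, 0], [0, 0, 0]],
    [1, [0.05, -0.015, 0], [0, 0, 0]]
  ]
}}

```text
time: 9.72
ee_pos: [0.6027, -0.1049, 0.0462]
tool_rot: [180.0, 0.0, 163.1]
ft_force: [-1.8, 0.9, 6.5]
gripper_width: 0.156
```

{"fn": "arm_command", "kwargs": {
  "moves": [
    [1, [0.05, -0.015, 0], [0, 0, 0]],
    [1, [0.05, -0.015, 0], [0, 0, 0]],
    [1, [0.05, -0.015, 0], [0, 0, 0]]
  ]
}}

```text
time: 10.1
ee_pos: [0.6029, -0.1049, 0.0462]
tool_rot: [180.0, -0.4, 163.1]
ft_force: [-7.9, 2.5, 12.0]
gripper_width: 0.155
```

{"fn": "arm_command", "kwargs": {
  "moves": [
    [1, [0.05, -0.015, 0], [0, 0, 0]],
    [1, [0.05, -0.015, 0], [0, 0, 0]]
  ]
}}

```text
time: 10.35
ee_pos: [0.6029, -0.1049, 0.0462]
tool_rot: [-180.0, -0.6, 163.1]
ft_force: [-12.3, 3.3, 15.4]
gripper_width: 0.152
```

{"fn": "arm_command", "kwargs": {
  "moves": [
    [1, [0.05, -0.015, 0], [0, 0, 0]],
    [1, [0.05, -0.015, 0], [0, 0, 0]]
  ]
}}

```text
time: 10.6
ee_pos: [0.6029, -0.1049, 0.0461]
tool_rot: [-180.0, -0.9, 163.1]
ft_force: [-15.4, 4.7, 17.8]
gripper_width: 0.157
```

Carriage hard at stop (force rises with no motion). Ease off, release, lift, and move to the pencil.

{"fn": "arm_command", "kwargs": {
  "moves": [
    [1, [-0.12, 0.036, 0], [0, 0, 0]],
    [1, [-0.12, 0.036, 0], [0, 0, 0]],
    [0.3, [0, 0, 0], [0, 0, 0]],
    [0, [0, 0, 0], [0, 0, 0]],
    [0, [0, 0, 0.5], [0, 0, 0]],
    [0, [0, 0, 1], [0, 0, 0]],
    [0, [0, 0, 1], [0, 0, 0]],
    [0, [0, 0, 1], [0, 0, 0]],
    [0, [-0.2, 0.4, 1], [0, 0, 0]],
    [0, [-0.5, 0.95, 1], [0, 0, 0]],
    [0, [-0.5, 0.95, 1], [0, 0, 0]],
    [0, [-0.5, 0.95, 1], [0, 0, 0]]
  ]
}}

```text
time: 12.1
ee_pos: [0.5704, -0.0392, 0.1961]
tool_rot: [180.0, -0.0, 163.1]
ft_force: [-0.5, 0.4, 0.1]
gripper_width: 0.497
```

{"fn": "arm_command", "kwargs": {
  "moves": [
    [0, [-0.5, 0.95, 1], [0, 0, 0]],
    [0, [-0.5, 0.95, 0.5], [0, 0, 0]],
    [0, [-0.5, 0.95, 0], [0, 0, 0]],
    [0, [-0.5, 0.95, 0], [0, 0, 0]],
    [0, [-0.5, 0.95, 0], [0, 0, 0]],
    [0, [-0.5, 0.95, 0], [0, 0, 0]],
    [0, [-0.5, 0.95, 0], [0, 0, 0]],
    [0, [-0.5, 0.95, 0], [0, 0, 0]],
    [0, [-0.4, 0.7, 0], [0, 0, 0]],
    [0, [0, 0, 0], [0, 0, 0]]
  ]
}}

```text
time: 13.35
ee_pos: [0.4821, 0.1268, 0.2247]
tool_rot: [-180.0, -0.1, 163.2]
ft_force: [0.1, 0.2, 0.5]
gripper_width: 0.503
```

Run:
```python
from bench import ctrl
from h import *
o=ctrl.observe(); print(o["ee_pos"],o["tool_rot"],o["gripper_width"],o["ft_force"],o["time"])
for n in ("wrist","top","scene"):
    im=ctrl.get_image(n);np.savez(n+"2.npz",**im)
im=load("wrist2");cv2.imwrite("pics/w4.png",im["color"][:,:,::-1])
P=cloud(im);Z=P[...,2]
near=lambda c,r: np.hypot(P[...,0]-c[0],P[...,1]-c[1])<r
for lo,hi in((.14,.155),(.11,.136),(.08,.11)):
    s=near((.478,.13),.03)&(Z>lo)&(Z<hi); q=P[s]; print(lo,s.sum(),q.mean(0),q.min(0),q.max(0))
s=near((.478,.13),.035)&(Z>.058)&(Z<.07); print("stand",cv2.minAreaRect(P[s][:,:2].astype(np.float32)*1000),np.median(Z[s]))
t=load("top2");cv2.imwrite("pics/t2.png",cv2.resize(t["color"][150:270,320:480,::-1],None,fx=5,fy=5,interpolation=cv2.INTER_CUBIC))
```

```text
[0.48210852 0.12679237 0.22466618] [-1.79995870e+02 -5.75728720e-02  1.63221461e+02] 0.5032334433434654 [0.08566053 0.18050889 0.51172675] 13.35
0.14 189 [0.47815079 0.13032704 0.14840513] [0.47424668 0.12559677 0.14014697] [0.48333503 0.13467661 0.15121217]
0.11 142 [0.47483614 0.13093207 0.12427777] [0.47277405 0.12399929 0.11000798] [0.48302278 0.13633372 0.13598751]
0.08 114 [0.47459607 0.13128257 0.09558012] [0.47300719 0.12459645 0.08001425] [0.48059425 0.13600262 0.10991849]
stand ((479.2124328613281, 130.068603515625), (45.995418548583984, 46.438209533691406), 80.13874053955078) 0.06542404925121045
```

View pics/t2.png

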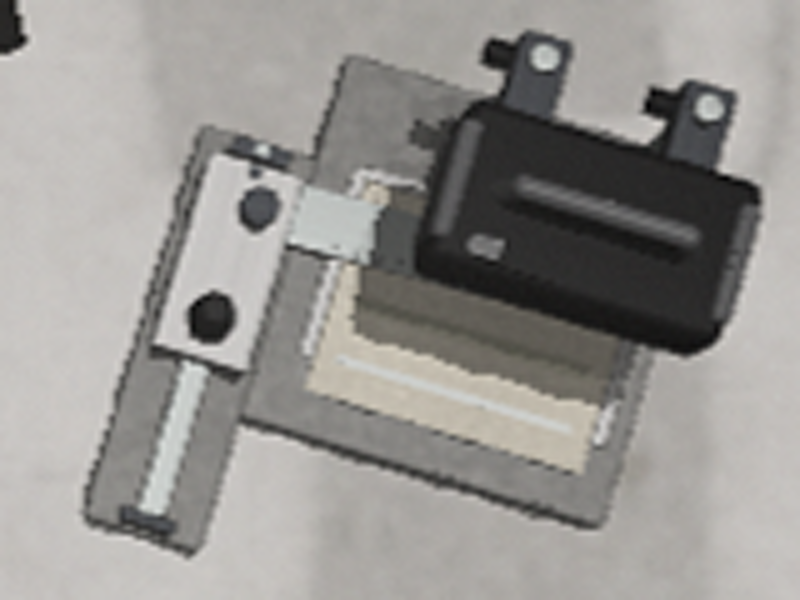

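Top crop: carriage is against the stop (front at (215,155), stop at (260,150)); the lamp is undisturbed. Now grip the pencil.

{"fn": "arm_command", "kwargs": {
  "moves": [
    [0, [-0.165, 0.17, -0.8], [0, 0, 0]],
    [0, [0, 0, -1], [0, 0, 0]],
    [0, [0, 0, -1], [0, 0, 0]],
    [0, [0, 0, -1], [0, 0, 0]],
    [0, [0, 0, -1], [0, 0, 0]],
    [0, [0, 0, -1], [0, 0, 0]],
    [0, [0, 0, -1], [0, 0, 0]],
    [0, [0, 0, -0.29], [0, 0, 0]],
    [0, [0, 0, 0], [0, 0, 0]],
    [1, [0, 0, 0], [0, 0, 0]],
    [1, [0, 0, 0], [0, 0, 0]],
    [1, [0, 0, 0], [0, 0, 0]]
  ]
}}

```text
time: 15.0
ee_pos: [0.4802, 0.1289, 0.0836]
tool_rot: [180.0, 0.1, 163.1]
ft_force: [0.4, 0.0, 1.2]
gripper_width: 0.127
```

{"fn": "arm_command", "kwargs": {
  "moves": [
    [1, [0, 0, 0], [0, 0, 0]],
    [1, [0, 0, 0], [0, 0, 0]]
  ]
}}

```text
time: 15.25
ee_pos: [0.4801, 0.1289, 0.0833]
tool_rot: [180.0, 0.0, 163.1]
ft_force: [0.3, 0.4, 1.8]
gripper_width: 0.125
```

Run:
```python
from h import *
# board from scene2/top2: plate edges & board corners
xb=np.array([.9567,-.2912]);yb=np.array([.2912,.9567])
for n in ("top0","top2","w1"):
    im=load(n);P=cloud(im);Z=P[...,2];C=P[...,:2]
    # carriage (top, white) 
    g=im["color"].astype(int)
    c=(Z>.038)&(Z<.048)&(g.min(-1)>130)&(np.hypot(C[...,0]-.6,C[...,1]+.1)<.09)
    print(n,"carr",cv2.minAreaRect(C[c].astype(np.float32)*1000))
    b=(Z>.012)&(Z<.0265)&(np.hypot(C[...,0]-.62,C[...,1]+.19)<.14)
    b=cv2.morphologyEx(b.astype(np.uint8),cv2.MORPH_OPEN,np.ones((3,3)))>0
    q=C[b]; print(b.sum(), "boardx",np.percentile(q@xb,[.5,99.5]),"boardy",np.percentile(q@yb,[.5,99.5]))
    l=(Z>.17)&(Z<.2)&(np.hypot(C[...,0]-.62,C[...,1]+.24)<.12)
    if l.sum()>50: q=C[l];print("lamp",l.sum(),cv2.minAreaRect(q.astype(np.float32)*1000))
    # cream plate: R-B
    m=(g[...,0]-g[...,2]>15)&(Z>.012)&(Z<.03)&b
    q=C[m]; print("cream",m.sum(),cv2.minAreaRect(q.astype(np.float32)*1000))
```

```text
top0 carr ((605.9396362304688, -105.89738464355469), (43.875823974609375, 153.3538818359375), 73.06787872314453)
3454 boardx [0.5269332  0.74454592] boardy [-0.11991982  0.10337198]
lamp 226 ((629.1192626953125, -250.27334594726562), (113.55987548828125, 40.89588928222656), 71.31712341308594)
cream 277 ((602.3759155273438, -223.9710693359375), (127.58385467529297, 98.89369201660156), 72.96661376953125)
top2 carr ((632.5990600585938, -113.93614196777344), (43.95932388305664, 98.91275024414062), 72.91777038574219)
4033 boardx [0.52761089 0.74460619] boardy [-0.11984142  0.10326293]
lamp 230 ((627.8998413085938, -247.71543884277344), (121.93135070800781, 51.65106201171875), 76.24371337890625)
cream 694 ((601.5267333984375, -224.48208618164062), (129.8932342529297, 98.20306396484375), 72.42529296875)
w1 carr ((608.5720825195312, -107.08633422851562), (43.85356903076172, 156.10482788085938), 73.07405853271484)
12450 boardx [0.52585444 0.74482241] boardy [-0.11979302  0.10344392]
lamp 639 ((631.75146484375, -223.96983337402344), (33.682071685791016, 8.53818130493164), 63.070472717285156)
cream 876 ((603.6163940429688, -227.00265502929688), (131.7271728515625, 99.29571533203125), 72.52423095703125)
```

Run:
```python
from h import *
xb=np.array([.9567,-.2912]);yb=np.array([.2912,.9567]);C=np.array([.602,-.2245])
im=load("w1");g=cv2.GaussianBlur(im["color"],(3,3),0).astype(int)
for u in (150,200): print(u,[(v,*g[v,u]) for v in range(276,325,3)])
im=load("w2");g=cv2.GaussianBlur(im["color"],(3,3),0).astype(int)
for u in (60,120,180): print(u,[(v,*g[v,u]) for v in range(300,372,4)])
c=load("w2")["color"][260:420,10:290,::-1]
cv2.imwrite("pics/w2c.png",cv2.resize(c,None,fx=2.8,fy=2.8,interpolation=cv2.INTER_CUBIC))
```

```text
150 [(276, np.int64(157), np.int64(154), np.int64(154)), (279, np.int64(154), np.int64(150), np.int64(150)), (282, np.int64(167), np.int64(162), np.int64(156)), (285, np.int64(216), np.int64(211), np.int64(199)), (288, np.int64(218), np.int64(212), np.int64(201)), (291, np.int64(131), np.int64(128), np.int64(125)), (294, np.int64(185), np.int64(186), np.int64(186)), (297, np.int64(187), np.int64(190), np.int64(189)), (300, np.int64(188), np.int64(191), np.int64(191)), (303, np.int64(186), np.int64(189), np.int64(188)), (306, np.int64(186), np.int64(187), np.int64(188)), (309, np.int64(180), np.int64(182), np.int64(181)), (312, np.int64(121), np.int64(122), np.int64(123)), (315, np.int64(125), np.int64(124), np.int64(122)), (318, np.int64(120), np.int64(118), np.int64(109)), (321, np.int64(113), np.int64(110), np.int64(102)), (324, np.int64(126), np.int64(122), np.int64(116))]
200 [(276, np.int64(160), np.int64(158), np.int64(157)), (279, np.int64(164), np.int64(161), np.int64(160)), (282, np.int64(147), np.int64(144), np.int64(143)), (285, np.int64(183), np.int64(177), np.int64(170))
[... 2739 characters left out ...]
int64(232), np.int64(227), np.int64(220)), (320, np.int64(230), np.int64(226), np.int64(218)), (324, np.int64(135), np.int64(131), np.int64(126)), (328, np.int64(183), np.int64(185), np.int64(185)), (332, np.int64(206), np.int64(208), np.int64(209)), (336, np.int64(204), np.int64(206), np.int64(206)), (340, np.int64(194), np.int64(196), np.int64(196)), (344, np.int64(125), np.int64(127), np.int64(126)), (348, np.int64(48), np.int64(47), np.int64(47)), (352, np.int64(46), np.int64(45), np.int64(45)), (356, np.int64(45), np.int64(45), np.int64(45)), (360, np.int64(45), np.int64(45), np.int64(45)), (364, np.int64(43), np.int64(43), np.int64(44)), (368, np.int64(46), np.int64(46), np.int64(48))]
```

View pics/w2c.png

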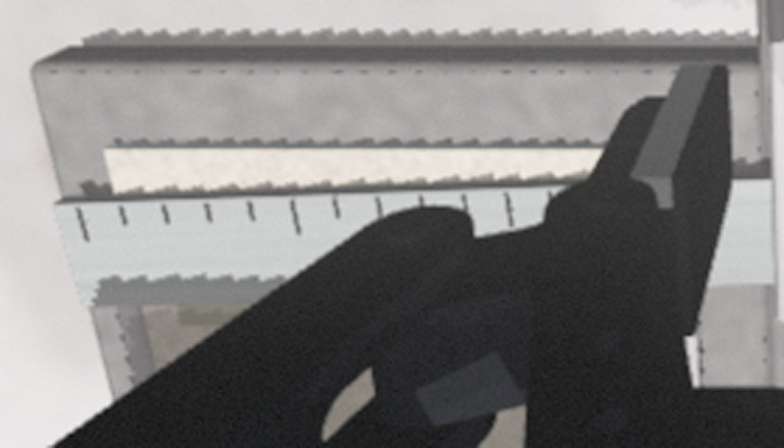

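{"fn": "arm_command", "kwargs": {
  "moves": [
    [1, [0, 0, 0.6], [0, 0, 0]],
    [1, [0, 0, 1], [0, 0, 0]],
    [1, [0, 0, 1], [0, 0, 0]],
    [1, [0, 0, 1], [0, 0, 0]],
    [1, [0, 0, 0.7], [0, 0, 0]]
  ]
}}

```text
time: 15.88
ee_pos: [0.4795, 0.1288, 0.1704]
tool_rot: [180.0, 0.0, 163.1]
ft_force: [0.6, -0.1, 0.4]
gripper_width: 0.123
```

Run:
```python
from h import *
C=np.array([.602,-.2245])
def cross(col,lo,hi,lev):
    for v in range(hi,lo,-1):   # going up in image from inside the rule
        if col[v]>=lev>col[v-1]: return v-1+(lev-col[v-1])/(col[v]-col[v-1])
for n,us,v0,sc in (("w2",[*range(35,175,6)],345,(1,)),("w1",[*range(112,152,3)],303,(1,))):
    im=load(n);g=im["color"].astype(float).mean(-1)
    E=[];F=[];B=[]
    for u in us:
        lev=(g[v0-6:v0,u].mean()+115)/2
        v=cross(g[:,u],v0-35,v0,lev)
        if v: E.append(pt(im,u,v,.0258)[:2])
        # plate near edge: from cream upwards
        col=g[:,u]; cr=np.argmax(col[v0-45:int(v)-3])+v0-45
        lev2=(col[cr]+147)/2; w=cross(col,v0-60,cr,lev2)
        if w and u>48: F.append(pt(im,u,w,.021)[:2])
    for nm,Q in(("rule",E),("plate",F)):
        Q=np.float32(Q)*1000; 
        vx,vy,x0,y0=cv2.fitLine(Q,cv2.DIST_HUBER,0,.01,.01).ravel()
        if vy<0:vx,vy=-vx,-vy
        d=(Q-[x0,y0])@np.array([vy,-vx]); print(n,nm,len(Q),"ang",np.degrees(np.arctan2(vy,vx)).round(2),"at",x0.round(1),y0.round(1),"rms",d.std().round(2),Q[:,1].min(),Q[:,1].max())
```

```text
Traceback (most recent call last):
TypeError: int() argument must be a string, a bytes-like object or a real number, not 'NoneType'
```

Run:
```python
from h import *
def rise(col,a,b,lev):
    for v in range(a,b):
        if col[v]<lev<=col[v+1]: return v+(lev-col[v])/(col[v+1]-col[v])
for n,us,p0,r1 in (("w2",range(50,176,3),304,346),("w1",range(112,165,2),278,305)):
    im=load(n);g=im["color"].astype(float).mean(-1)
    E=[];F=[]
    for u in us:
        col=g[:,u]; w=rise(col,p0,p0+20,190)
        if not w: continue
        cr=int(w)+2; dk=cr+np.argmin(col[cr:cr+14]); v=rise(col,dk,dk+10,(col[dk]+col[r1-8:r1].max())/2)
        F.append(pt(im,u,w,.021)[:2]); 
        if v: E.append(pt(im,u,v,.0258)[:2])
    for nm,Q in(("rule",E),("plate",F)):
        Q=np.float32(Q)*1000
        for _ in range(3):
            vx,vy,x0,y0=cv2.fitLine(Q,cv2.DIST_HUBER,0,.01,.01).ravel()
            if vy<0:vx,vy=-vx,-vy
            d=(Q-[x0,y0])@np.array([vy,-vx]); Q=Q[abs(d)<max(.8,2*np.median(abs(d)))]
        print(n,nm,len(Q),"ang",np.degrees(np.arctan2(vy,vx)).round(2),"at",x0.round(1),y0.round(1),"rms",d.std().round(2),Q[:,1].min(),Q[:,1].max())
```

```text
w2 rule 28 ang 76.01 at 556.9 -247.5 rms 0.2 -274.55862 -215.1683
w2 plate 42 ang 72.97 at 550.4 -233.7 rms 0.03 -272.06873 -194.89735
w1 rule 25 ang 74.76 at 556.8 -247.4 rms 0.29 -274.71646 -222.70047
w1 plate 26 ang 73.05 at 546.9 -247.3 rms 0.17 -273.03506 -221.42606
```

Plate normal direction is −17.0°; the rule is skewed by about 0.037–0.05 rad (its right end further away). Carry the pencil over while tilting part-way, and check the joints.

{"fn": "arm_command", "kwargs": {
  "moves": [
    [1, [0.29, -1, 0], [0, 0, 0]],
    [1, [0.29, -1, 0], [0, 0, 0]],
    [1, [0.29, -1, 0], [0, 0, 0]],
    [1, [0.29, -1, 0], [0, 0, 0]],
    [1, [0.29, -1, 0], [0, 0, 0]],
    [1, [0.29, -1, 0], [-0.0585, -0.191, 0]],
    [1, [0.29, -1, 0], [-0.0585, -0.191, 0]],
    [1, [0.29, -1, 0], [-0.0585, -0.191, 0]],
    [1, [0.29, -1, 0], [0, 0, 0]],
    [1, [0.29, -1, 0], [0, 0, 0]],
    [1, [0.29, -1, 0], [0, 0, 0]],
    [1, [0.29, -1, 0], [0, 0, 0]]
  ]
}}

```text
time: 17.38
ee_pos: [0.5489, -0.1117, 0.1691]
tool_rot: [-180.0, 17.1, 163.1]
ft_force: [-0.5, 0.1, -0.7]
gripper_width: 0.122
```

Run:
```python
from bench import ctrl
from h import *
o=ctrl.observe(); print({k:o[k] for k in ("time","joint_pos","ee_pos","tool_rot","ft_force")})
```

```text
{'time': 17.375, 'joint_pos': array([  3.03723815,  25.67392437,   6.66627614, 115.85697585,
        -1.11336618,  21.70901603,  82.65175576]), 'ee_pos': array([ 0.54892725, -0.11169009,  0.1690773 ]), 'tool_rot': array([-179.96413894,   17.08648353,  163.06220462]), 'ft_force': array([-0.4649868 ,  0.13524732, -0.69476269])}
```

The joint-6 range limits the tool's tilt to about 25° down there, too little to clear the lamp safely. So I'll put the pencil back and regrip it with the tool tilted about the jaw axis, so the pencil can lean ~42° while the tool leans ~17°. First check clearances.

Run:
```python
from h import *
xb=np.array([.9562,-.2929]);yb=np.array([.2929,.9562])
for n in ("scene0","top0"):
    P=cloud(load(n)).reshape(-1,3);P=P[np.isfinite(P).all(1)]
    g=np.array([.479,.130,.102])
    d=P-g; a=d[:,:2]@xb; l=d[:,:2]@yb
    for lo,hi in((.07,.12),(.12,.18),(.18,.25),(.25,.32),(.32,.5)):
        m=(P[:,2]>lo)&(P[:,2]<hi)&(abs(l)<.09)&(a>.02)&(a<.4)
        if m.sum(): print(n,lo,m.sum(),"min ahead",np.sort(a[m])[:3].round(3), "pts",P[m][np.argsort(a[m])[:1]].round(3))
    # lamp front: rect of high points
    C=np.array([.6048,-.2270]); x=(P[:,:2]-C)@xb;y=(P[:,:2]-C)@yb
    m=(P[:,2]>.12)&(P[:,2]<.19)&(abs(y+.018)<.08)&(x>-.06)&(x<.12)
    for z0 in(.12,.14,.155):
        mm=m&(P[:,2]>z0)&(P[:,2]<z0+.03)
        print("lamp",n,z0,mm.sum(),"x",np.percentile(x[mm],[0,1,5,50,99]).round(4),"y",np.percentile(y[mm],[1,99]).round(4))
```

```text
scene0 0.07 180 min ahead [0.236 0.237 0.237] pts [[0.721 0.114 0.072]]
scene0 0.12 2049 min ahead [0.147 0.148 0.148] pts [[0.641 0.158 0.174]]
scene0 0.18 4171 min ahead [0.152 0.162 0.163] pts [[0.644 0.148 0.18 ]]
scene0 0.25 1649 min ahead [0.234 0.234 0.235] pts [[0.72  0.119 0.288]]
scene0 0.32 9289 min ahead [0.127 0.129 0.129] pts [[0.603 0.101 0.449]]
lamp scene0 0.12 913 x [-0.0072 -0.006  -0.0052 -0.0019  0.0985] y [-0.0711  0.0488]
lamp scene0 0.14 2116 x [-0.007  -0.0057 -0.0046  0.0215  0.0984] y [-0.0758  0.0484]
lamp scene0 0.155 1563 x [-0.0069 -0.0053 -0.0034  0.0235  0.0908] y [-0.0767  0.0479]
top0 0.07 22 min ahead [0.02  0.022 0.112] pts [[0.494 0.111 0.072]]
top0 0.12 1270 min ahead [0.145 0.146 0.146] pts [[0.639 0.156 0.168]]
top0 0.18 560 min ahead [0.149 0.151 0.152] pts [[0.643 0.157 0.181]]
top0 0.32 6151 min ahead [0.126 0.127 0.127] pts [[0.6   0.096 0.447]]
lamp top0 0.12 397 x [-0.0091 -0.0087 -0.0083  0.0563  0.0974] y [-0.0699  0.0474]
lamp top0 0.14 2455 x [-0.0091 -0.0082 -0.0072  0.0304  0.0953] y [-0.0772  0.0469]
lamp top0 0.155 2046 x [-0.0091 -0.0078 -0.0058  0.023   0.0864] y [-0.0774  0.0464]
```

{"fn": "arm_command", "kwargs": {
  "moves": [
    [1, [-0.28, 1, 0], [0, 0, 0]],
    [1, [-0.29, 1, 0], [0, 0, 0]],
    [1, [-0.29, 1, 0], [0.0585, 0.191, 0]],
    [1, [-0.29, 1, 0], [0.0585, 0.191, 0]],
    [1, [-0.29, 1, 0], [0.0585, 0.191, 0]],
    [1, [-0.29, 1, 0], [0, 0, 0]],
    [1, [-0.29, 1, 0], [0, 0, 0]],
    [1, [-0.29, 1, 0], [0, 0, 0]],
    [1, [-0.29, 1, 0], [0, 0, 0]],
    [1, [-0.29, 1, 0], [0, 0, 0]],
    [1, [-0.29, 1, 0], [0, 0, 0]],
    [1, [-0.29, 1, 0.06], [0, 0, 0]]
  ]
}}

```text
time: 18.88
ee_pos: [0.4792, 0.1293, 0.1704]
tool_rot: [-180.0, -0.1, 163.1]
ft_force: [0.2, 0.4, -1.0]
gripper_width: 0.123
```

{"fn": "arm_command", "kwargs": {
  "moves": [
    [1, [0, 0, 0], [0, 0, 0]]
  ]
}}

```text
time: 19.0
ee_pos: [0.4791, 0.1305, 0.1704]
tool_rot: [180.0, -0.1, 163.3]
ft_force: [-0.7, -0.1, -0.2]
gripper_width: 0.123
```

Run:
```python
from bench import ctrl
from h import *
o=ctrl.observe(); print(o["ee_pos"],o["tool_rot"],o["time"])
print(((np.array([.4797,.1288,.1704])-o["ee_pos"])/.02).round(3))
im=ctrl.get_image("wrist");np.savez("w5.npz",**im)
c=im["color"][40:340,200:560,::-1].copy()
u,v=px(im,[.4797,.1288,.097]);print(u,v)
cv2.imwrite("pics/w5.png",cv2.resize(c,None,fx=2,fy=2))
```

```text
[0.47909887 0.13050366 0.17037509] [ 1.79983654e+02 -6.69694179e-02  1.63274005e+02] 19.0
[ 0.03  -0.085  0.001]
317.5298282331983 250.4269658654861
```

View pics/w5.png

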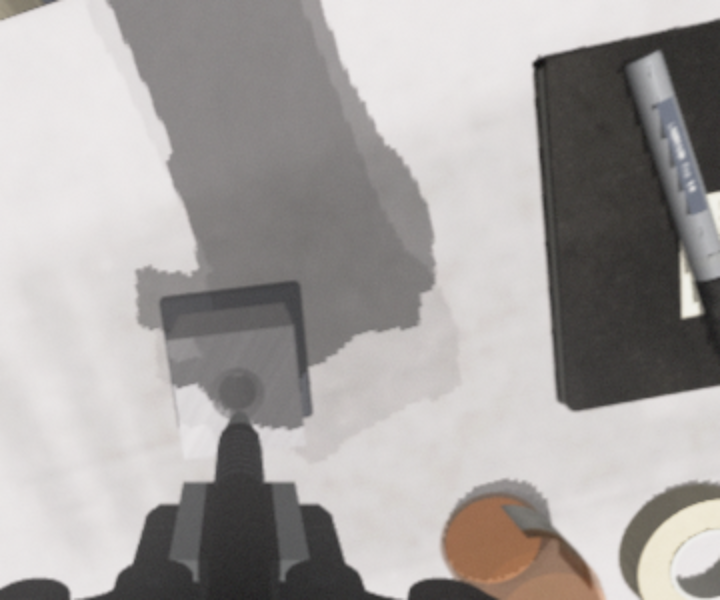

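The tip (238,415 in the crop) lies over the bore (239,390) as it was when lifted. Lower, release, then turn and tilt around the standing pencil.

{"fn": "arm_command", "kwargs": {
  "moves": [
    [1, [0.03, -0.08, -0.35], [0, 0, 0]],
    [1, [0, 0, -0.8], [0, 0, 0]],
    [1, [0, 0, -0.8], [0, 0, 0]],
    [1, [0, 0, -0.8], [0, 0, 0]],
    [1, [0, 0, -0.8], [0, 0, 0]],
    [1, [0, 0, -0.76], [0, 0, 0]],
    [1, [0, 0, 0], [0, 0, 0]]
  ]
}}

```text
time: 19.92
ee_pos: [0.4808, 0.1283, 0.0833]
tool_rot: [179.9, -0.1, 163.0]
ft_force: [-0.2, 5.2, -0.6]
gripper_width: 0.125
```

{"fn": "arm_command", "kwargs": {
  "moves": [
    [0, [-0.05, 0.05, 0], [0, 0, 0]],
    [0, [0, 0, 0], [0, 0, 0]],
    [0, [0, 0, 0], [0, 0, -0.349]],
    [0, [0, 0, 0], [0, 0, -0.349]],
    [0, [0, 0, 0], [0, 0, -0.349]],
    [0, [0, 0, 0], [0, 0, -0.349]],
    [0, [0, 0, 0], [0, 0, -0.349]],
    [0, [0, 0, 0], [0, 0, -0.349]],
    [0, [-0.03, 0.13, 0.03], [0.283, 0.065, 0]],
    [0, [-0.03, 0.13, 0.03], [0.283, 0.065, 0]],
    [0, [-0.03, 0.13, 0.03], [0.283, 0.065, 0]],
    [0, [0, 0, 0], [0, 0, 0]]
  ]
}}

```text
time: 21.42
ee_pos: [0.479, 0.1305, 0.0851]
tool_rot: [-180.0, -24.8, 102.5]
ft_force: [0.6, 0.1, -0.3]
gripper_width: 0.498
```

```bash
cat >> h.py <<'E'
from scipy.spatial.transform import Rotation as Ro
def rot(o): return Ro.from_euler("xyz",o["tool_rot"],degrees=True).as_matrix()
E
python3 - <<'E'
from bench import ctrl
from h import *
o=ctrl.observe(); R=rot(o); print(o["ee_pos"],o["tool_rot"],o["time"],o["joint_pos"].round(1),o["ft_force"])
print(R.round(3), "grasp pt",o["ee_pos"]-.019*R[:,2], "tilt",np.degrees(np.arccos(-R[2,2])))
for n in("scene","top"):
    im=ctrl.get_image(n);np.savez(n+"4.npz",**im)
im=load("scene4");P=cloud(im);Z=P[...,2]
cv2.imwrite("pics/s4.png",cv2.resize(im["color"][180:400,180:460,::-1],None,fx=2.5,fy=2.5))
E
```

```text
[0.47902197 0.13053286 0.08512857] [-179.97533626  -24.76714217  102.46946372] 21.425 [ -3.1  37.4   0.  115.  -40.6  39.4  43.9] [ 0.55213252  0.11139391 -0.26078832]
[[-0.196  0.976 -0.091]
 [ 0.887  0.216  0.409]
 [ 0.419 -0.    -0.908]] grasp pt [0.48074861 0.12276269 0.10238091] tilt 24.767153679359573
```

View pics/s4.png

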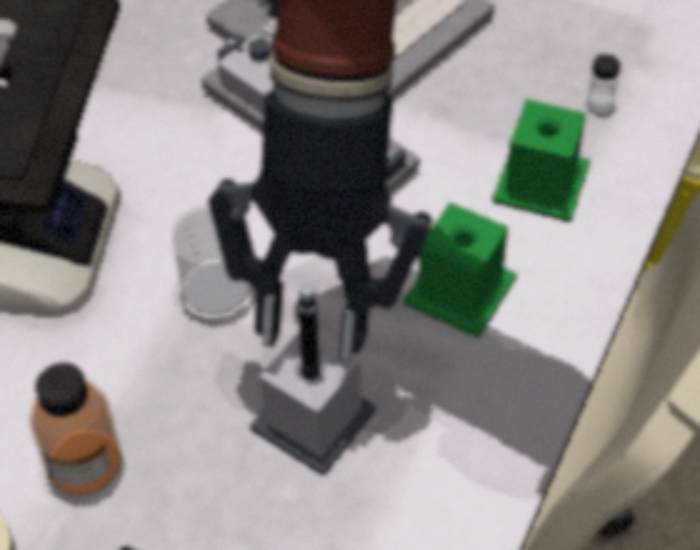

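Scene crop: pencil (310,335) stands between the open, tilted fingers, slightly off centre along the lean direction. Correct and grip.

{"fn": "arm_command", "kwargs": {
  "moves": [
    [0, [-0.03, 0.17, 0], [0, 0, 0]],
    [0, [-0.03, 0.17, 0], [0, 0, 0]],
    [0, [0, 0, 0], [0, 0, 0]],
    [1, [0, 0, 0], [0, 0, 0]],
    [1, [0, 0, 0], [0, 0, 0]],
    [1, [0, 0, 0], [0, 0, 0]],
    [1, [0, 0, 0], [0, 0, 0]]
  ]
}}

```text
time: 22.4
ee_pos: [0.4766, 0.1428, 0.0859]
tool_rot: [179.9, -25.0, 103.1]
ft_force: [-0.1, 0.4, 0.5]
gripper_width: 0.117
```

Run:
```python
from bench import ctrl
from h import *
o=ctrl.observe(); R=rot(o); print(o["ee_pos"],o["tool_rot"],o["time"],o["ft_force"],o["gripper_width"]); g=o["ee_pos"]-.019*R[:,2]
print("grasp pt",g)
# tip in tool frame if pencil axis upright at stand centre: candidates
for c in ((.4795,.1297),(g[0],g[1])): print((R.T@(np.array([*c,.0112])-o["ee_pos"])).round(4))
```

```text
[0.47658697 0.14278486 0.08592052] [179.94205831 -24.96622001 103.0691369 ] 22.4 [-0.13850343  0.35042119  0.52732665] 0.11727117018123909
grasp pt [0.47838169 0.13496865 0.10314509]
[-0.0437 -0.0002  0.0621]
[-0.0388 -0.0001  0.0644]
```

{"fn": "arm_command", "kwargs": {
  "moves": [
    [0.3, [0, 0, 0], [0, 0, 0]],
    [0.3, [0.055, -0.25, 0], [0, 0, 0]],
    [0.3, [0, 0, 0], [0, 0, 0]],
    [0.3, [0, 0, 0], [0, 0, 0]],
    [1, [0, 0, 0], [0, 0, 0]],
    [1, [0, 0, 0], [0, 0, 0]],
    [1, [0, 0, 0], [0, 0, 0]],
    [1, [0, 0, 0], [0, 0, 0]]
  ]
}}

```text
time: 23.4
ee_pos: [0.4777, 0.1379, 0.0859]
tool_rot: [179.9, -25.0, 103.1]
ft_force: [-0.1, -0.4, -0.6]
gripper_width: 0.127
```

Run:
```python
from bench import ctrl
from h import *
o=ctrl.observe(); R=rot(o); print(o["ee_pos"],o["tool_rot"],o["time"],o["ft_force"],o["gripper_width"]); g=o["ee_pos"]-.019*R[:,2]
np.savez("grasp.npz",p=o["ee_pos"],R=R)
print("grasp pt",g)
for c in ((.4795,.1297),(g[0],g[1])): print((R.T@(np.array([*c,.0112])-o["ee_pos"])).round(4))
```

```text
[0.47771404 0.1378751  0.08594073] [179.93322946 -24.95902863 103.08109647] 23.4 [-0.05216218 -0.40116954 -0.57327958] 0.12652240543909937
grasp pt [0.47950706 0.13006071 0.10316631]
[-0.0391 -0.0002  0.0642]
[-0.0388 -0.0001  0.0644]
```

{"fn": "arm_command", "kwargs": {
  "moves": [
    [1, [0, 0, 0.7], [0, 0, 0]],
    [1, [0, 0, 1], [0, 0, 0]],
    [1, [0, 0, 1], [0, 0, 0]],
    [1, [0, 0, 1], [0, 0, 0]],
    [1, [0, 0, 0.8], [0, 0, 0]],
    [1, [0.22, -0.95, 0], [-0.283, -0.066, 0]],
    [1, [0.22, -0.95, 0], [-0.283, -0.066, 0]],
    [1, [0.22, -0.95, 0], [-0.283, -0.066, 0]],
    [1, [0.23, -0.95, 0], [0, 0, 0.349]],
    [1, [0.23, -0.95, 0], [0, 0, 0.349]],
    [1, [0.23, -0.95, 0], [0, 0, 0.349]],
    [1, [0.23, -0.95, 0], [0, 0, 0.349]]
  ]
}}

```text
time: 24.9
ee_pos: [0.5091, 0.0043, 0.1764]
tool_rot: [179.9, 0.0, 143.4]
ft_force: [-0.5, 0.2, -1.4]
gripper_width: 0.124
```

{"fn": "arm_command", "kwargs": {
  "moves": [
    [1, [0.23, -0.95, 0], [0, 0, 0.349]],
    [1, [0.23, -0.95, 0], [0, 0, 0.349]],
    [1, [0.23, -0.95, 0], [-0.087, -0.284, 0]],
    [1, [0.23, -0.95, -0.3], [-0.087, -0.284, 0]],
    [1, [0.23, -0.95, -0.5], [0, 0, 0]],
    [1, [0.23, -0.95, -0.5], [0, 0, 0]],
    [1, [0.23, -0.95, -0.5], [0, 0, 0]],
    [1, [0.23, -0.9, -0.4], [0, 0, 0]],
    [1, [0, 0, 0], [0, 0, 0]],
    [1, [0, 0, 0], [0, 0, 0]]
  ]
}}

```text
time: 26.15
ee_pos: [0.5459, -0.1452, 0.1322]
tool_rot: [179.9, 17.0, 163.1]
ft_force: [-0.2, 0.1, -0.0]
gripper_width: 0.123
```

Run:
```python
from bench import ctrl
from h import *
o=ctrl.observe(); R=rot(o); print(o["ee_pos"],o["tool_rot"],o["time"],o["joint_pos"].round(1),o["ft_force"].round(2),o["gripper_width"])
xb=np.array([.9562,-.2929,0]);yb=np.array([.2929,.9562,0]);C=np.array([.6048,-.2270,0.021])
tip=o["ee_pos"]+R@[-.039,-.0002,.0643]; d=tip-C
print("tip",tip,"plate xyz",(d@xb).round(4),(d@yb).round(4),d[2].round(4),"tool z",R[:,2].round(3),"jaw",R[:,1].round(3))
Rt=Ro.from_rotvec(-np.radians(17)*yb).as_matrix()@Ro.from_euler("xyz",[180,0,163],degrees=True).as_matrix()
print("rot fix units",(Ro.from_matrix(Rt@R.T).as_rotvec()/.5).round(3))
for n in("wrist","scene"):
    im=ctrl.get_image(n);np.savez(n+"6.npz",**im)
im=load("scene6");print(px(im,tip));u,v=map(int,px(im,tip))
cv2.imwrite("pics/s6.png",cv2.resize(im["color"][v-100:v+60,u-100:u+100,::-1],None,fx=3.5,fy=3.5,interpolation=cv2.INTER_CUBIC))
```

```text
[ 0.54592007 -0.1452409   0.13223678] [179.92583147  17.01854825 163.11282564] 26.15 [ 11.6  29.3   0.5 117.2   3.8  16.5  81.6] [-0.2   0.15 -0.03] 0.12321128757174359
tip [ 0.5995782  -0.16165239  0.08216684] plate xyz -0.0241 0.061 0.0612 tool z [ 0.28  -0.084 -0.956] jaw [0.29  0.957 0.001]
rot fix units [-0.002  0.001 -0.005]
[315.37769389 183.99018504]
```

View pics/s6.png

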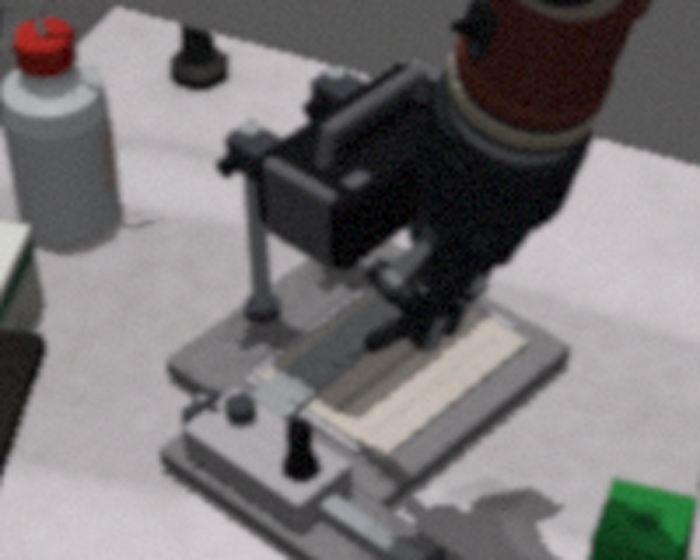

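Scene crop: the leaned pencil (tip ≈(368,346)) points under the lamp (330,210) over the plate's left part, and the gripper stays in front of the lamp. Lower and advance.

{"fn": "arm_command", "kwargs": {
  "moves": [
    [1, [0.25, -0.09, -0.55], [0, 0, 0]],
    [1, [0.25, -0.09, -0.55], [0, 0, 0]],
    [1, [0.25, -0.09, -0.55], [0, 0, 0]],
    [1, [0.25, -0.09, -0.55], [0, 0, 0]],
    [1, [0.25, -0.09, -0.55], [0, 0, 0]],
    [1, [0, 0, 0], [0, 0, 0]],
    [1, [0, 0, 0], [0, 0, 0]]
  ]
}}

```text
time: 27.12
ee_pos: [0.5711, -0.1552, 0.0769]
tool_rot: [180.0, 17.0, 163.1]
ft_force: [-0.1, -0.4, -0.9]
gripper_width: 0.121
```

```bash
cat >> h.py <<'E'
xb=np.array([.9562,-.2929,0]);yb=np.array([.2929,.9562,0]);C=np.array([.6048,-.2270,0.021])
def rep(o):
    R=rot(o);tip=o["ee_pos"]+R@[-.039,-.0002,.0643]; d=(tip-C)*1000; f=o["ft_force"]
    print("t",round(o["time"],2),"plate xyz mm",(d@xb).round(2),(d@yb).round(2),d[2].round(2),"F xb,yb,z",(f@xb).round(2),(f@yb).round(2),f[2].round(2),"M",o["wrist_torque"].round(2),"w",round(o["gripper_width"],3),"j6",o["joint_pos"][5].round(1))
E
python3 - <<'E'
from bench import ctrl
from h import *
rep(ctrl.observe())
im=ctrl.get_image("scene");np.savez("scene7.npz",**im)
E
```

```text
t 27.12 plate xyz mm 2.85 58.74 5.9 F xb,yb,z 0.03 -0.44 -0.93 M [ 0.11  0.31 -0.01] w 0.121 j6 11.0
```

{"fn": "arm_command", "kwargs": {
  "moves": [
    [1, [0, 0.05, -0.14], [0, 0, 0]],
    [1, [0.057, -0.018, 0], [0, 0, 0]],
    [1, [0.057, -0.018, 0], [0, 0, 0]],
    [1, [0.057, -0.018, 0], [0, 0, 0]],
    [1, [0.057, -0.018, 0], [0, 0, 0]],
    [1, [0, 0, 0], [0, 0, 0]]
  ]
}}

```text
time: 27.92
ee_pos: [0.5757, -0.1557, 0.0741]
tool_rot: [180.0, 17.0, 163.1]
ft_force: [-0.4, -0.5, 0.2]
gripper_width: 0.122
```

{"fn": "arm_command", "kwargs": {
  "moves": [
    [1, [0.048, -0.015, 0], [0, 0, 0]],
    [1, [0.048, -0.015, 0], [0, 0, 0]]
  ]
}}

```text
time: 28.18
ee_pos: [0.5776, -0.1562, 0.0741]
tool_rot: [180.0, 17.0, 163.1]
ft_force: [-0.2, 0.6, -1.2]
gripper_width: 0.126
```

{"fn": "arm_command", "kwargs": {
  "moves": [
    [1, [0.048, -0.015, 0], [0, 0, 0]]
  ]
}}

```text
time: 28.3
ee_pos: [0.5785, -0.1565, 0.0741]
tool_rot: [180.0, 17.0, 163.1]
ft_force: [0.1, -0.1, 0.3]
gripper_width: 0.122
```

Run:
```python
from bench import ctrl
from h import *
rep(ctrl.observe())
```

```text
t 28.3 plate xyz mm 10.31 59.69 3.0 F xb,yb,z 0.08 -0.08 0.31 M [0.15 0.43 0.03] w 0.122 j6 11.4
```

{"fn": "arm_command", "kwargs": {
  "moves": [
    [1, [0.048, -0.015, 0], [0, 0, 0]]
  ]
}}

```text
time: 28.42
ee_pos: [0.5789, -0.1567, 0.0739]
tool_rot: [180.0, 17.0, 163.1]
ft_force: [-0.5, 0.9, -0.5]
gripper_width: 0.126
```

{"fn": "arm_command", "kwargs": {
  "moves": [
    [1, [0.048, -0.015, 0], [0, 0, 0]]
  ]
}}

```text
time: 28.55
ee_pos: [0.5794, -0.1568, 0.0737]
tool_rot: [180.0, 16.9, 163.1]
ft_force: [-2.8, 0.6, 0.3]
gripper_width: 0.124
```

{"fn": "arm_command", "kwargs": {
  "moves": [
    [1, [0.048, -0.015, 0], [0, 0, 0]]
  ]
}}

```text
time: 28.68
ee_pos: [0.58, -0.1571, 0.0734]
tool_rot: [180.0, 16.8, 163.1]
ft_force: [-1.8, 0.8, -1.1]
gripper_width: 0.12
```

Run:
```python
from bench import ctrl
from h import *
rep(ctrl.observe())
```

```text
t 28.68 plate xyz mm 11.81 59.58 2.21 F xb,yb,z -1.98 0.28 -1.12 M [0.31 0.99 0.03] w 0.12 j6 11.8
```

Contact with the rule at tip x≈10.6 mm, matching the prediction (10.7). Ease off a little and lower onto the plate.

{"fn": "arm_command", "kwargs": {
  "moves": [
    [1, [-0.048, 0.015, -0.05], [0, 0, 0]],
    [1, [0, 0, -0.04], [0, 0, 0]]
  ]
}}

```text
time: 28.92
ee_pos: [0.5802, -0.1571, 0.0723]
tool_rot: [180.0, 17.0, 163.1]
ft_force: [-2.7, 0.9, 0.9]
gripper_width: 0.127
```

Run:
```python
from bench import ctrl
from h import *
rep(ctrl.observe())
```

```text
t 28.93 plate xyz mm 12.13 59.59 1.2 F xb,yb,z -2.84 0.09 0.88 M [ 0.24  0.8  -0.01] w 0.127 j6 11.4
```

{"fn": "arm_command", "kwargs": {
  "moves": [
    [1, [0, 0, -0.025], [0, 0, 0]]
  ]
}}

```text
time: 29.05
ee_pos: [0.5803, -0.1571, 0.0717]
tool_rot: [180.0, 17.0, 163.1]
ft_force: [-1.5, 1.0, -0.7]
gripper_width: 0.126
```

Run:
```python
from bench import ctrl
from h import *
rep(ctrl.observe())
```

```text
t 29.05 plate xyz mm 12.19 59.59 0.68 F xb,yb,z -1.71 0.57 -0.74 M [ 0.21  0.76 -0.01] w 0.126 j6 11.3
```

{"fn": "arm_command", "kwargs": {
  "moves": [
    [1, [0, 0, -0.025], [0, 0, 0]]
  ]
}}

```text
time: 29.18
ee_pos: [0.5804, -0.1572, 0.0713]
tool_rot: [180.0, 17.0, 163.1]
ft_force: [-2.5, -0.1, 0.7]
gripper_width: 0.125
```

Run:
```python
from bench import ctrl
from h import *
rep(ctrl.observe())
```

```text
t 29.18 plate xyz mm 12.39 59.6 0.24 F xb,yb,z -2.41 -0.81 0.71 M [ 0.25  0.81 -0.08] w 0.125 j6 11.2
```

{"fn": "arm_command", "kwargs": {
  "moves": [
    [1, [-0.02, 0.006, -0.03], [0, 0, 0]]
  ]
}}

```text
time: 29.3
ee_pos: [0.5805, -0.1572, 0.0709]
tool_rot: [180.0, 17.1, 163.1]
ft_force: [-2.4, 0.5, 1.2]
gripper_width: 0.126
```

Run:
```python
from bench import ctrl
from h import *
rep(ctrl.observe())
im=ctrl.get_image("wrist");np.savez("w8.npz",**im)
rep(ctrl.observe())
c=im["color"][200:420,200:440,::-1]
cv2.imwrite("pics/w8.png",cv2.resize(c,None,fx=2.7,fy=2.7,interpolation=cv2.INTER_CUBIC))
```

```text
t 29.3 plate xyz mm 12.46 59.6 -0.05 F xb,yb,z -2.41 -0.18 1.25 M [ 0.13  0.6  -0.  ] w 0.126 j6 11.1
t 29.35 plate xyz mm 12.45 59.58 -0.07 F xb,yb,z -1.78 -0.24 1.61 M [ 0.15  0.62 -0.06] w 0.125 j6 11.1
```

View pics/w8.png

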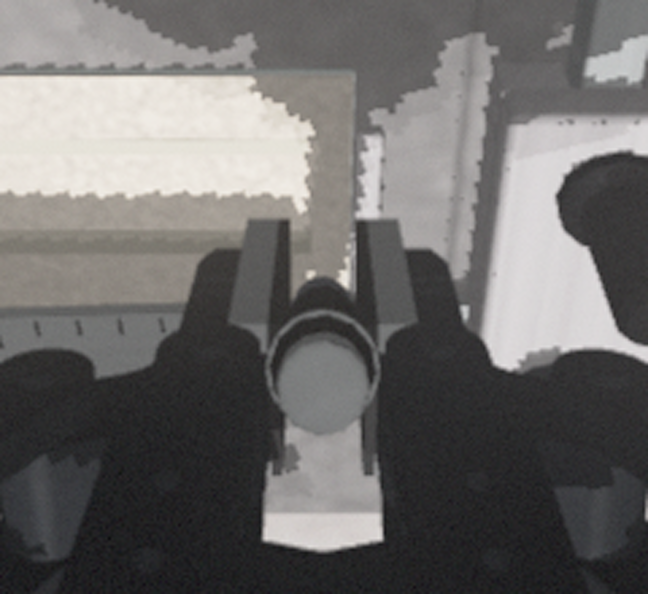

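Wrist crop: the pencil axis is seen end-on at (320,370), the plate's left edge at x≈355, the rule's near edge at left (0–190, ≈312–303), and the plate near edge at y≈72. I'll measure the rule slope from this.

Run:
```python
from h import *
im=load("w8");g=cv2.GaussianBlur(im["color"],(3,3),0).astype(float).mean(-1)
def line(us,v0,v1,z,nm,sgn):
    Q=[]
    for u in us:
        col=g[v0:v1,u];d=np.diff(col)*sgn;i=np.argmax(d)
        if 0<i<len(d)-1:
            a,b,c=d[i-1:i+2];i=i+.5*(a-c)/(a-2*b+c+1e-9)
        Q.append(pt(im,u,v0+i+.5,z)[:2])
    Q=np.float32(Q)*1000
    for _ in range(4):
        vx,vy,x0,y0=cv2.fitLine(Q,cv2.DIST_HUBER,0,.01,.01).ravel()
        if vy<0:vx,vy=-vx,-vy
        e=(Q-[x0,y0])@np.array([vy,-vx]);Q=Q[abs(e)<max(.5,2*np.median(abs(e)))]
    d=np.array([x0/1000,y0/1000])-C[:2]
    print(nm,len(Q),"ang",np.degrees(np.arctan2(vy,vx)).round(2),"plate xy",(d@xb[:2]*1000).round(1),(d@yb[:2]*1000).round(1),"rms",e.std().round(2))
for u in (120,160,200,240): print(u,g[306:324,u].astype(int))
line(range(130,262,2),308,322,.0258,"rule",-1)
line(range(200,330,2),220,234,.021,"plate near",1)
```

```text
120 [128 130 136 139 131 120 116 112 109 110 109 107 106 108 113 111 106 107]
160 [135 135 134 134 133 133 134 134 126 113 103 101 104 110 115 116 117 118]
200 [133 131 132 132 131 131 130 121 108 100  97 101 108 114 114 112 110 107]
240 [134 134 134 134 133 129 116 103  97  98 104 110 114 115 115 116 115 115]
rule 66 ang 75.31 plate xy 11.1 -19.4 rms 0.11
plate near 45 ang 74.64 plate xy -50.9 25.9 rms 0.23
```

Rule angle 75.3° vs board 73.0° → slope ≈0.039. Start ruling rightwards at 2 cm/s.

{"fn": "arm_command", "kwargs": {
  "moves": [
    [1, [-0.016, -0.06, 0], [0, 0, 0]],
    [1, [-0.032, -0.121, 0], [0, 0, 0]],
    [1, [-0.032, -0.121, 0], [0, 0, 0]],
    [1, [-0.032, -0.121, 0], [0, 0, 0]],
    [1, [-0.032, -0.121, 0], [0, 0, 0]]
  ]
}}

```text
time: 29.98
ee_pos: [0.5784, -0.1651, 0.0709]
tool_rot: [179.8, 17.1, 163.3]
ft_force: [-0.6, 5.4, 1.4]
gripper_width: 0.124
```

Run:
```python
from bench import ctrl
from h import *
rep(ctrl.observe())
```

```text
t 29.98 plate xyz mm 12.77 51.85 -0.09 F xb,yb,z -2.19 5.01 1.38 M [1.47 0.27 0.68] w 0.124 j6 11.1
```

Run:
```python
from bench import ctrl
from h import *
im=load("w8")
for v in (240,255,270): 
    d=pt(im,331.5,v,.021)-C; print("plate left edge", (d@xb*1000).round(1),(d@yb*1000).round(1))
rep(ctrl.observe())
im=ctrl.get_image("wrist");np.savez("w9.npz",**im)
rep(ctrl.observe())
s=ctrl.get_image("scene");np.savez("scene9.npz",**s)
rep(ctrl.observe())
```

```text
plate left edge -42.2 66.2
plate left edge -31.7 66.4
plate left edge -20.6 66.7
t 29.98 plate xyz mm 12.77 51.85 -0.09 F xb,yb,z -2.19 5.01 1.38 M [1.47 0.27 0.68] w 0.124 j6 11.1
t 30.02 plate xyz mm 12.76 51.13 -0.09 F xb,yb,z -2.72 4.29 1.47 M [1.14 0.3  0.47] w 0.123 j6 11.1
t 30.07 plate xyz mm 12.77 50.63 -0.09 F xb,yb,z -1.84 3.44 2.13 M [1.13 0.28 0.43] w 0.124 j6 11.1
```

Drag at the lead is a few newtons but decaying with lag; forces otherwise steady. Plate-edge check: left edge at y≈66.5 in my frame, so the start is ~7 mm inside. Continue.

{"fn": "arm_command", "kwargs": {
  "moves": [
    [1, [-0.034, -0.12, 0], [0, 0, 0]],
    [1, [-0.034, -0.12, 0], [0, 0, 0]],
    [1, [-0.032, -0.121, 0], [0, 0, 0]],
    [1, [-0.032, -0.121, 0], [0, 0, 0]],
    [1, [-0.032, -0.121, 0], [0, 0, 0]],
    [1, [-0.032, -0.121, 0], [0, 0, 0]]
  ]
}}

```text
time: 30.82
ee_pos: [0.5742, -0.1805, 0.0709]
tool_rot: [179.8, 17.1, 163.2]
ft_force: [-0.2, 6.3, 2.0]
gripper_width: 0.12
```

Run:
```python
from bench import ctrl
from h import *
rep(ctrl.observe())
```

```text
t 30.82 plate xyz mm 13.3 35.73 -0.09 F xb,yb,z -2.02 6.01 1.99 M [1.54 0.22 0.62] w 0.12 j6 11.1
```

{"fn": "arm_command", "kwargs": {
  "moves": [
    [1, [-0.034, -0.12, 0.002], [0, 0, 0]],
    [1, [-0.034, -0.12, 0.002], [0, 0, 0]],
    [1, [-0.034, -0.12, 0.002], [0, 0, 0]],
    [1, [-0.034, -0.12, 0.002], [0, 0, 0]],
    [1, [-0.034, -0.12, 0.002], [0, 0, 0]],
    [1, [-0.034, -0.12, 0], [0, 0, 0]],
    [1, [-0.034, -0.12, 0], [0, 0, 0]],
    [1, [-0.034, -0.12, 0], [0, 0, 0]]
  ]
}}

```text
time: 31.82
ee_pos: [0.5687, -0.2002, 0.0711]
tool_rot: [179.9, 17.1, 163.2]
ft_force: [0.1, 5.4, 2.1]
gripper_width: 0.122
```

Run:
```python
from bench import ctrl
from h import *
rep(ctrl.observe())
```

```text
t 31.82 plate xyz mm 13.83 15.2 0.11 F xb,yb,z -1.5 5.24 2.1 M [1.31 0.16 0.55] w 0.122 j6 11.3
```

{"fn": "arm_command", "kwargs": {
  "moves": [
    [1, [-0.032, -0.121, 0.002], [0, 0, 0]],
    [1, [-0.032, -0.121, 0.002], [0, 0, 0]],
    [1, [-0.032, -0.121, 0], [0, 0, 0]],
    [1, [-0.032, -0.121, 0], [0, 0, 0]],
    [1, [-0.032, -0.121, 0], [0, 0, 0]],
    [1, [-0.032, -0.121, 0], [0, 0, 0]],
    [1, [-0.032, -0.121, 0], [0, 0, 0]],
    [1, [-0.032, -0.121, 0], [0, 0, 0]]
  ]
}}

```text
time: 32.83
ee_pos: [0.5627, -0.2213, 0.0711]
tool_rot: [180.0, 17.1, 163.1]
ft_force: [0.0, 2.8, 0.7]
gripper_width: 0.121
```

Run:
```python
from bench import ctrl
from h import *
rep(ctrl.observe())
```

```text
t 32.83 plate xyz mm 14.28 -6.94 0.08 F xb,yb,z -0.79 2.66 0.74 M [ 0.81 -0.04  0.36] w 0.121 j6 11.6
```

{"fn": "arm_command", "kwargs": {
  "moves": [
    [1, [-0.014, -0.127, 0], [0, 0, 0]],
    [1, [-0.014, -0.127, 0], [0, 0, 0]],
    [1, [-0.032, -0.121, 0], [0, 0, 0]]
  ]
}}

```text
time: 33.2
ee_pos: [0.5613, -0.2282, 0.0709]
tool_rot: [179.9, 17.0, 163.1]
ft_force: [0.4, 3.2, 2.7]
gripper_width: 0.121
```

Run:
```python
from bench import ctrl
from h import *
rep(ctrl.observe())
```

```text
t 33.2 plate xyz mm 14.9 -13.91 -0.21 F xb,yb,z -0.59 3.14 2.69 M [ 1.01 -0.02  0.42] w 0.121 j6 11.9
```

{"fn": "arm_command", "kwargs": {
  "moves": [
    [1, [-0.014, -0.127, 0.004], [0, 0, 0]],
    [1, [-0.014, -0.127, 0.004], [0, 0, 0]],
    [1, [-0.03, -0.121, 0], [0, 0, 0]]
  ]
}}

```text
time: 33.58
ee_pos: [0.5599, -0.2353, 0.0708]
tool_rot: [179.9, 17.0, 163.1]
ft_force: [-1.1, 5.0, 2.1]
gripper_width: 0.12
```

Run:
```python
from bench import ctrl
from h import *
rep(ctrl.observe())
```

```text
t 33.58 plate xyz mm 15.59 -21.08 -0.28 F xb,yb,z -2.57 4.49 2.09 M [1.4  0.16 0.58] w 0.12 j6 12.2
```

{"fn": "arm_command", "kwargs": {
  "moves": [
    [1, [-0.032, -0.121, 0.003], [0, 0, 0]],
    [1, [-0.032, -0.121, 0.003], [0, 0, 0]],
    [1, [-0.031, -0.121, 0.003], [0, 0, 0]],
    [1, [-0.031, -0.121, 0], [0, 0, 0]],
    [1, [-0.031, -0.121, 0], [0, 0, 0]]
  ]
}}

```text
time: 34.2
ee_pos: [0.5568, -0.247, 0.0709]
tool_rot: [179.9, 16.9, 163.1]
ft_force: [-0.0, 5.5, 1.4]
gripper_width: 0.124
```

Run:
```python
from bench import ctrl
from h import *
rep(ctrl.observe())
```

```text
t 34.2 plate xyz mm 16.01 -33.12 -0.2 F xb,yb,z -1.64 5.22 1.43 M [1.42 0.19 0.55] w 0.124 j6 12.5
```

{"fn": "arm_command", "kwargs": {
  "moves": [
    [1, [-0.03, -0.121, 0], [0, 0, 0]],
    [1, [-0.03, -0.121, 0], [0, 0, 0]],
    [1, [-0.03, -0.121, 0], [0, 0, 0]],
    [1, [-0.03, -0.121, 0], [0, 0, 0]],
    [1, [-0.03, -0.121, 0], [0, 0, 0]]
  ]
}}

```text
time: 34.83
ee_pos: [0.5537, -0.2591, 0.0709]
tool_rot: [179.9, 16.9, 163.1]
ft_force: [-0.9, 5.5, 1.3]
gripper_width: 0.121
```

Run:
```python
from bench import ctrl
from h import *
rep(ctrl.observe())
```

```text
t 34.83 plate xyz mm 16.6 -45.53 -0.24 F xb,yb,z -2.48 4.95 1.28 M [1.51 0.21 0.62] w 0.121 j6 12.8
```

{"fn": "arm_command", "kwargs": {
  "moves": [
    [1, [-0.032, -0.121, 0], [0, 0, 0]],
    [1, [-0.032, -0.121, 0], [0, 0, 0]],
    [1, [-0.032, -0.121, 0], [0, 0, 0]],
    [1, [-0.032, -0.121, 0], [0, 0, 0]],
    [1, [-0.03, -0.11, 0], [0, 0, 0]]
  ]
}}

```text
time: 35.45
ee_pos: [0.5505, -0.2711, 0.0709]
tool_rot: [179.9, 16.9, 163.1]
ft_force: [-0.5, 4.6, 1.9]
gripper_width: 0.126
```

Run:
```python
from bench import ctrl
from h import *
rep(ctrl.observe())
```

```text
t 35.45 plate xyz mm 17.07 -57.98 -0.23 F xb,yb,z -1.78 4.26 1.94 M [1.4  0.14 0.64] w 0.126 j6 13.2
```

End of line at y≈−58. Lift off along the pencil axis and retreat.

{"fn": "arm_command", "kwargs": {
  "moves": [
    [1, [0, 0, 0.15], [0, 0, 0]],
    [1, [-0.2, 0.06, 0.25], [0, 0, 0]],
    [1, [-0.38, 0.12, 0.5], [0, 0, 0]],
    [1, [-0.38, 0.12, 0.6], [0, 0, 0]],
    [1, [-0.38, 0.12, 0.8], [0, 0, 0]],
    [1, [-0.2, 0.8, 1], [0, 0, 0]],
    [1, [-0.1, 1, 1], [0, 0, 0]],
    [1, [-0.1, 1, 0.5], [0, 0, 0]]
  ]
}}

```text
time: 36.45
ee_pos: [0.5165, -0.2074, 0.1698]
tool_rot: [180.0, 17.2, 163.0]
ft_force: [-0.0, -1.4, -1.3]
gripper_width: 0.123
```

Run:
```python
from bench import ctrl
from h import *
o=ctrl.observe();rep(o);print(o["ee_pos"],o["tool_rot"])
for n in("wrist","scene","top"):
    im=ctrl.get_image(n);np.savez(n+"10.npz",**im)
im=load("wrist10")
for p in((13,58),(15,0),(17,-58),(12,30),(-49,0)):
    print(p,px(im,C+xb*p[0]/1000+yb*p[1]/1000).round(1))
g=im["color"].astype(int)
for y in (40,20,0,-20,-40):
    r=[]
    for x in np.arange(0,24,1.):
        u,v=px(im,C+xb*x/1000+yb*y/1000).round().astype(int)
        r.append(int(g[v,u].mean()) if 0<=u<640 and 0<=v<480 else -1)
    print(y,r)
```

```text
t 36.45 plate xyz mm -33.89 -7.27 98.97 F xb,yb,z 0.39 -1.39 -1.27 M [ 0.06  0.31 -0.03] w 0.123 j6 21.5
[ 0.5164604  -0.20744757  0.16982289] [179.96812524  17.24160386 163.04393421]
(13, 58) [387.1 271. ]
(15, 0) [326.8 272.6]
(17, -58) [266.9 274.2]
(12, 30) [358.1 270.2]
(-49, 0) [327.8 214.8]
40 [142, 141, 141, 138, 138, 138, 141, 141, 141, 139, 140, 140, 139, 124, 108, 97, 97, 111, 120, 119, 119, 119, 116, 121]
20 [140, 139, 141, 139, 140, 140, 138, 139, 140, 140, 138, 138, 134, 140, 117, 101, 101, 104, 114, 117, 119, 119, 118, 117]
0 [137, 138, 138, 140, 137, 137, 137, 134, 133, 132, 135, 135, 134, 136, 125, 106, 106, 98, 115, 116, 113, 113, 113, 116]
-20 [137, 138, 138, 139, 137, 137, 137, 136, 136, 133, 135, 135, 133, 137, 137, 121, 121, 107, 102, 110, 116, 116, 116, 117]
-40 [134, 137, 137, 139, 136, 136, 136, 138, 136, 137, 137, 137, 134, 136, 135, 137, 137, 116, 100, 113, 114, 114, 111, 111]
```

{"fn": "arm_command", "kwargs": {
  "moves": [
    [1, [-0.1, 0.95, 0.02], [0.087, 0.284, 0]],
    [1, [-0.1, 0.95, 0.02], [0.087, 0.284, 0]],
    [1, [-0.1, 0.95, 0.02], [0, 0, -0.349]],
    [1, [-0.1, 0.95, 0.02], [0, 0, -0.349]],
    [1, [-0.1, 0.95, 0.02], [0, 0, -0.349]],
    [1, [-0.1, 0.95, 0.02], [0, 0, -0.349]],
    [1, [-0.1, 0.95, 0.02], [0, 0, -0.349]],
    [1, [-0.1, 0.95, 0.02], [0, 0, -0.349]],
    [1, [-0.1, 0.95, 0.02], [0.283, 0.065, 0]],
    [1, [-0.1, 0.95, 0.02], [0.283, 0.065, 0]],
    [1, [-0.1, 0.95, 0.02], [0.283, 0.065, 0]],
    [1, [-0.1, 0.95, 0.02], [0, 0, 0]]
  ]
}}

```text
time: 38.1
ee_pos: [0.4928, 0.016, 0.1705]
tool_rot: [180.0, -24.8, 102.5]
ft_force: [-0.4, 0.3, -0.4]
gripper_width: 0.118
```

{"fn": "arm_command", "kwargs": {
  "moves": [
    [1, [-0.1, 0.95, 0.02], [0, 0, 0]],
    [1, [-0.1, 0.95, 0.02], [0, 0, 0]],
    [1, [-0.1, 0.95, 0], [0, 0, 0]],
    [1, [-0.1, 0.95, 0], [0, 0, 0]],
    [1, [-0.1, 0.8, 0], [0, 0, 0]],
    [1, [0, 0, 0], [0, 0, 0]],
    [1, [0, 0, 0], [0, 0, 0]]
  ]
}}

```text
time: 38.98
ee_pos: [0.4825, 0.1116, 0.1728]
tool_rot: [179.8, -24.9, 103.0]
ft_force: [-0.4, 0.1, -0.5]
gripper_width: 0.122
```

Run:
```python
from bench import ctrl
from h import *
o=ctrl.observe();R=rot(o);s=np.load("grasp.npz")
print(o["time"],o["ee_pos"],o["tool_rot"]);
print("shift units",((s["p"]+[0,0,.09]-o["ee_pos"])/.02).round(3),"rot units",(Ro.from_matrix(s["R"]@R.T).as_rotvec()/.5).round(3))
# pencil tip / nose seen: check pose in wrist, scene
for n in("wrist","scene","top"):
    im=ctrl.get_image(n);np.savez(n+"11.npz",**im)
tip=o["ee_pos"]+R@[-.039,-.0002,.0643]; print("tip",tip)
im=load("scene11");P=cloud(im);Z=P[...,2]
m=(np.hypot(P[...,0]-.479,P[...,1]-.13)<.035)&(Z>.07)&(Z<.25)&(im["color"].max(-1)<70)
for a in np.arange(.095,.16,.01):
    q=P[m&(Z>a)&(Z<a+.01)]; print(round(a,3),len(q),q.mean(0).round(4) if len(q) else "", px(im,[*tip[:2],a]).round(1))
u,v=map(int,px(im,tip)); cv2.imwrite("pics/s11.png",cv2.resize(im["color"][v-60:v+60,u-80:u+80,::-1],None,fx=2.5,fy=2.5,interpolation=cv2.INTER_CUBIC)); print(u,v)
```

```text
38.975 [0.48248998 0.11156182 0.17275185] [179.84752443 -24.87820127 103.03427016]
shift units [-0.239  1.316  0.159] rot units [0.002 0.003 0.003]
tip [0.48434064 0.10343952 0.09801141]
0.095 0  [307.7 303.2]
0.105 1 [0.4835 0.1064 0.1135] [307.5 299.6]
0.115 10 [0.4828 0.1062 0.1211] [307.3 295.8]
0.125 21 [0.4831 0.1069 0.1305] [307.1 292.1]
0.135 22 [0.4833 0.1066 0.1397] [306.9 288.2]
0.145 25 [0.4829 0.1064 0.1495] [306.7 284.3]
0.155 20 [0.4835 0.1065 0.1589] [306.5 280.4]
307 302
```

Pencil is upright (axis points constant along z). Shift over the bore and settle.

{"fn": "arm_command", "kwargs": {
  "moves": [
    [1, [-0.12, 0.66, 0.08], [0, 0, 0]],
    [1, [-0.12, 0.66, 0.08], [0, 0, 0]],
    [1, [0, 0, 0], [0, 0, 0]],
    [1, [0, 0, 0], [0, 0, 0]]
  ]
}}

```text
time: 39.62
ee_pos: [0.4774, 0.1388, 0.1761]
tool_rot: [179.8, -24.9, 103.1]
ft_force: [-0.7, -0.4, -0.4]
gripper_width: 0.121
```

Run:
```python
from bench import ctrl
from h import *
o=ctrl.observe();R=rot(o);s=np.load("grasp.npz")
print(o["time"],o["ee_pos"],o["tool_rot"]);
print("shift units",((s["p"]+[0,0,.09]-o["ee_pos"])/.02).round(3),"rot units",(Ro.from_matrix(s["R"]@R.T).as_rotvec()/.5).round(3))
for n in("wrist","top","scene"):
    im=ctrl.get_image(n);np.savez(n+"12.npz",**im)
im=load("scene12");P=cloud(im);Z=P[...,2]
m=(np.hypot(P[...,0]-.479,P[...,1]-.13)<.02)&(Z>.09)&(Z<.2)
q=P[m&(Z>.1)&(Z<.15)&(im["color"].max(-1)<70)];print("pencil surf",q.mean(0))
a=load("scene0");P=cloud(a);Z=P[...,2];m=(np.hypot(P[...,0]-.479,P[...,1]-.13)<.02)&(Z>.085)&(Z<.13)&(a["color"].max(-1)<70)
print("orig surf",P[m].mean(0))
```

```text
39.625 [0.47740167 0.13879469 0.17610919] [179.8402655  -24.91008477 103.12559322]
shift units [ 0.016 -0.046 -0.008] rot units [ 0.001  0.003 -0.   ]
pencil surf [0.47796659 0.13367472 0.13686108]
orig surf [0.47763518 0.13359831 0.10829043]
```

Pencil surface matches its original position (within 0.4 mm). Insert.

{"fn": "arm_command", "kwargs": {
  "moves": [
    [1, [0.015, -0.04, -0.5], [0, 0, 0]],
    [1, [0, 0, -0.8], [0, 0, 0]],
    [1, [0, 0, -0.8], [0, 0, 0]],
    [1, [0, 0, -0.8], [0, 0, 0]],
    [1, [0, 0, -0.8], [0, 0, 0]],
    [1, [0, 0, -0.75], [0, 0, 0]],
    [1, [0, 0, 0], [0, 0, 0]],
    [1, [0, 0, 0], [0, 0, 0]]
  ]
}}

```text
time: 40.78
ee_pos: [0.4778, 0.138, 0.0873]
tool_rot: [179.8, -24.9, 103.1]
ft_force: [-0.3, -0.6, 0.6]
gripper_width: 0.123
```

{"fn": "arm_command", "kwargs": {
  "moves": [
    [0, [0, 0, 0], [0, 0, 0]],
    [0, [0, 0, 0], [0, 0, 0]],
    [0, [0, 0, 0], [0, 0, 0]],
    [0, [0, 0, 0.5], [0, 0, 0]],
    [0, [0, 0, 1], [0, 0, 0]],
    [0, [0, 0, 1], [0, 0, 0]],
    [0, [0, 0, 1], [0, 0, 0]],
    [0, [0, 0, 1], [0, 0, 0]],
    [0, [0, 0, 1], [0, 0, 0]],
    [0, [-0.1, -0.9, 0.5], [0, 0, 0]],
    [0, [-0.1, -0.9, 0], [0, 0, 0]],
    [0, [-0.1, -0.9, 0], [0, 0, 0]]
  ]
}}

```text
time: 42.28
ee_pos: [0.4711, 0.0818, 0.2065]
tool_rot: [180.0, -24.9, 103.0]
ft_force: [0.2, -0.3, 0.7]
gripper_width: 0.502
```

Run:
```python
from bench import ctrl
from h import *
o=ctrl.observe();print(o["time"],o["ee_pos"])
for n in("wrist","top","scene"):
    im=ctrl.get_image(n);np.savez(n+"13.npz",**im)
im=load("scene13");P=cloud(im);Z=P[...,2];m=(np.hypot(P[...,0]-.479,P[...,1]-.13)<.02)&(im["color"].max(-1)<80)
for a,b in((.07,.095),(.095,.12),(.12,.136)):print("pencil",P[m&(Z>a)&(Z<b)].mean(0))
print("top z",Z[(np.hypot(P[...,0]-.479,P[...,1]-.13)<.015)&(Z<.16)].max())
f=lambda n,r,c,s:cv2.resize(load(n)["color"][r[0]:r[1],c[0]:c[1],::-1],s,interpolation=cv2.INTER_CUBIC)
a=f("scene13",(260,380),(240,360),(400,400)); b=f("top13",(150,260),(320,480),(400,400)); c=f("wrist10",(200,300),(240,440),(800,200)) if 0 else f("wrist10",(225,290),(230,420),(800,200))
cv2.imwrite("pics/fin.png",np.vstack([np.hstack([a,b]),c]))
# carriage position vs after push
for n in("top2","top13"):
    im=load(n);P=cloud(im);Z=P[...,2];g=im["color"]
    d=(P-C);m=(Z>.065)&(Z<.085)&(g.max(-1)<70)&(np.hypot(P[...,0]-.603,P[...,1]+.105)<.02);print(n,"knob",m.sum(),P[m].mean(0))
```

```text
42.275 [0.47106874 0.08178281 0.20648982]
pencil [0.47848959 0.13205877 0.08269777]
pencil [0.4785187  0.1318477  0.10743134]
pencil [0.47834752 0.13131495 0.12790426]
top z 0.15066882028466758
top2 knob 36 [ 0.60122867 -0.10405777  0.07374055]
top13 knob 37 [ 0.60113447 -0.10386422  0.07394453]
```

View pics/fin.png

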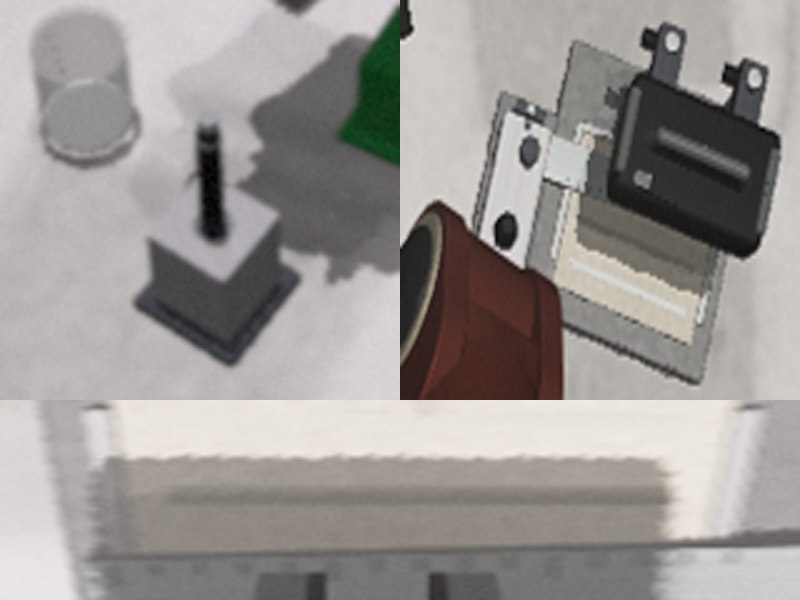

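Montage: pencil upright in the grey stand, carriage still at the stop and lamp in place; the line next to the rule's side face isn't resolvable by eye. One numeric check on saved images, before versus after.

Run:
```python
from h import *
def prof(n,y0,y1,s0):
    im=load(n);g=im["color"].astype(np.float32).mean(-1);xs=np.arange(-5,7,.5);acc=[]
    for y in np.arange(y0,y1,.5 if y1>y0 else -.5):
        e=s0+.039*(60-y)
        p=np.array([px(im,C+xb*(e+x)/1000+yb*y/1000) for x in xs],np.float32)
        acc.append(cv2.remap(g,p[:,:1].copy(),p[:,1:].copy(),cv2.INTER_LINEAR).ravel())
    print(n,y0,y1,np.mean(acc,0).astype(int))
for a,b in((40,50),(20,35),(0,15),(-15,0),(-35,-20),(-50,-38)): 
    prof("wrist10",a,b,12)
for a,b in((20,35),(0,15),(-15,0),(-35,-20)): prof("w8",a,b,12)
```

```text
wrist10 40 50 [139 139 139 140 139 139 139 139 139 134 127 120 113 107 104 103 104 108
 112 114 115 116 116 116]
wrist10 20 35 [138 138 139 139 139 138 138 138 137 134 128 120 112 107 102 103 107 111
 113 115 115 114 114 114]
wrist10 0 15 [136 136 136 136 136 136 136 136 135 130 125 118 111 105 102  99 102 108
 111 113 114 114 113 113]
wrist10 -15 0 [134 134 134 134 135 135 135 135 134 134 127 119 112 107 102 103 107 110
 113 115 115 115 115 115]
wrist10 -35 -20 [135 135 136 136 136 136 136 136 135 131 126 119 112 106 103 101 105 110
 114 116 117 117 116 116]
wrist10 -50 -38 [136 136 136 136 136 136 136 136 136 135 129 122 116 110 105 107 108 111
 114 116 116 116 116 116]
w8 20 35 [99 99 98 98 97 96 95 94 92 90 88 84 78 73 70 70 69 68 68 71 72 72 71 71]
w8 0 15 [134 134 134 134 134 134 135 135 134 134 128 119 109 101  97  96  96  98
 102 107 111 112 113 112]
w8 -15 0 [132 132 132 133 133 133 133 134 134 134 131 121 111 102  98  97  97  97
 102 109 112 113 111 109]
w8 -35 -20 [133 133 133 133 134 134 134 134 133 133 132 122 112 103  98  98  98  97
 101 108 112 114 113 111]
```

Run:
```python
from bench import ctrl
o=ctrl.observe();print(o["time"],o["ft_force"],o["gripper_width"])
print(ctrl.hand_in())
```

```text
42.425 [-0.31551691  0.23353206 -0.59116943] 0.49834473675111945
the job is handed in; nothing more can be done
None
```

I handed the job in at 42.4 s of the 72 s allowed. The straightedge is at its stop, a line is ruled across the plate and the pencil is back upright in its stand. I could not see the line itself in the camera images.

**Straightedge:** I pushed it by the knob until the force climbed to about 15 N with no further movement. At the end the knob was within 0.3 mm of where I left it.

**Regrip:** Joint 6 could not lean the tool far enough to clear the lamp. I put the pencil back in the stand and gripped it again with the tool tilted 25° to it. That let the pencil lean about 42° while the tool leaned 17°.

**Line:** I ruled at about 2 cm/s from roughly 6–8 mm inside the left edge to roughly 4–7 mm inside the right edge. The lead pressed on the plate at about 1–3 N, and sideways on the straightedge at about 0.6–2.8 N.

**Final check of the pencil:** It stands upright, with its top at about 150 mm as expected. The lamp looks in place and the gripper is clear of everything.

**Doubts:**
- The line lies against the dark side face of the rule, so I could not tell it apart in the pictures. That it is there and unbroken rests on the force and position readings.
- Side contact was lightest, 0.6–0.8 N with noise of about 0.5 N, from about 7 to 14 mm right of the plate's middle. The position estimate there still put the lead firmly against the rule.
- Drag along the line was 3–6 N, more than I expected.
- My angle measurements of the rule varied from 0.03 to 0.05 rad. The 0.039 rad I used fitted the edge along its whole length.

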